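# Load, clip shut and send the dust-off carrier

### The arm

A 6-joint arm with a two-finger parallel gripper is mounted at the origin on the work surface. World frame = base frame: x ahead of the robot, y to its left, z up, the work surface at z = 0. Lengths are in m, angles in rad, forces in N, time in s.
With the tool pointing down it reaches from about 0.375 to 0.925 m from the base axis. Payload 5.7 kg.
Tool frame: the origin (TCP) lies between the finger pads; the fingertips stand 19 mm ahead of it and the grasp point (between the pads) is the TCP; y points along the fingers, z is the direction in which the jaws open and shut, and the axes are right-handed (so a half turn about y gives the same grasp; the last joint's range is limited). The gripper opens to 88 mm and grips with 3 to 60 N. Pads are 20 mm wide; open, the fingers measure 115 mm over their backs; the gripper's body (75 mm by 178 mm) begins 61 mm behind the grasp point.
Start: joints at [1.138, 0.359, 1.51, -0, 1.272, -0.115], TCP at [0.187, 0.57, 0.242] pointing down, gripper open.
Joint ranges: [-2.97, 2.97], [-1.01, 2.36], [0.21, 2.38], [-0.96, 4.11], [0.2, 2.71], [-2.98, 2.98]. Speed limits (rad/s): [2.39, 2.39, 3.14, 3.14, 3.14, 3.14].

### API

Orientations are given as a unit quaternion [w, x, y, z].
In Python, from plant import ctrl, kin, read_camera gives the robot as it stands. The module is installed in compiled form; this text tells all that it offers. Calls block until the motion is done:
- ctrl.move_ptp(position, orientation): joint-space move of the TCP to a pose.
- ctrl.move_linear(position, speed=0.15, ori=None, stop_force=None): straight line of the TCP; ori=None keeps the orientation; speed is the mean speed in m/s. With stop_force (N) it stops when the force on the tool has changed by that much, and returns True; else False.
- ctrl.set_joints(angles): joint-space move.
- ctrl.gripper_open() and ctrl.grab(strength=None): open the fingers fully, or close them until they stop; strength is the grip in N (None keeps the last).
- ctrl.wait(seconds).
- kin.solve_ik(position, orientation): joint angles nearest the present ones, or None.
- read_camera(name): name is "side" or "top" or "wrist"; returns a dict with "image" (420x560x3 uint8, red, green, blue), "fx", "fy", "cx", "cy" (pixels), "dist" ([k1, k2, p1, p2, k3] as OpenCV has them; the pictures are not rectified), "R" (3x3) and "t" (3): a world point X has camera coordinates R X + t. Camera axes: x right, y down, z forward; pixel columns grow to the right and rows downward; lengths in m; the calibration is good to about 2 mm. A picture is of the moment at which its call begins. There is no depth.
A pose or a line that the arm cannot do raises ctrl.Unreachable and nothing moves.
- ctrl.job_done(): hands the job in, once; it reports no verdict.
Readings, each from a call of its own:
- ctrl.read_time_s(): time.
- ctrl.read_joint_pos(): joint angles.
- ctrl.read_dq(): joint speeds.
- ctrl.read_tau(): joint torques, N m.
- ctrl.read_position(): TCP position.
- ctrl.read_ee_rot(): TCP orientation.
- ctrl.read_contact_force(): force on the tool from outside, world axes, zero at the start.
- ctrl.read_moment(): the same for the moment, N m.
- ctrl.read_finger_gap(): opening from 0.0 (shut) to 1.0 (fully open).
Only numpy, scipy, OpenCV 4.12 (cv2) and the standard library are available. Lean on these libraries where they do the work, as an engineer would, in place of code of your own. Each camera call takes 0.05 s, during which the arm holds its last target.

### The job

Load every rock specimen lying on the bench into the carrier at the loading end of the dust-off slide, one to a bay, then swing the hold-down frame shut over them and lock it by pushing a spring clip sideways onto the neck of each of the two studs until it snaps fully home. Only then push the carrier along its rail to the air-blast station until it drops into the detent there. Leave the tin box and the hand lens where they are.

Things in the scene. Friction and masses are not known exactly. Their poses are not given: they have to be found in the camera images.
- slide: the fixed dust-off slide: a grey bed 620 mm long (y) by 120 mm deep (x) with two guide shafts and the carrier. Origin: middle of the bed, at bench level; x points to its far side, y along the rail towards the loading end, z up. Along the far side of the air-blast station runs an air pipe with brass nozzles (x = 137 mm, y = -270 to 65 mm, its top 172 mm above the bench)
- carrier (a joint): slide of the carrier along the rail from the loading station towards the air-blast station (the slide's -y), in m: 0 = loading station detent, 0.180 = air-blast station detent, end stop at 0.190. About 3 N moves it; within about 4 mm of a station a spring ball drops into a hole, draws it to the centre, and lets go at about 8 N
- bay0 (a point): centre of the floor (60 mm above the bench) of the carrier's first bay, at the loading end. The carrier is an aluminium tray with four bays in a row along the rail, pitch 76 mm, each 84 mm in x by 71 mm in y inside, with walls only 18 mm high. The axes of all points on the carrier are as the slide's
- bay1 (a point): the same for the second bay
- bay2 (a point): the same for the third bay
- bay3 (a point): the same for the fourth bay, next to the air-blast end
- frame (a joint): opening in rad of the hold-down frame, an open frame of steel bars (300 by 100 mm, 8 mm thick, 0.3 kg) hinged along the far side of the carrier: 0 = shut flat, its underside 58 mm above the bay floors; 1.75 = open, leaning back 10 degrees past upright. The hinge is damped: once past upright towards the robot (below about 1.4) the frame sinks shut by itself in 2 to 4 s
- frame_hinge (a point): middle of the frame's hinge axis, 122 mm above the bench; the axis is along the slide's y. The frame reaches 145 mm to either side along y
- frame_edge (a point): middle of the outer edge of the frame's free bar, 99 mm from the hinge axis, mid-thickness
- stud0 (a point): mid-height of the neck (groove) of the upright stud on the robot's side of the carrier, loading end. Neck 14 mm in diameter; head 22 mm, from 8.5 to 18.5 mm above this point. With the frame shut a forked lug of it lies round the neck, its top 8.5 mm below this point, reaching 19 mm towards the robot. Push the clip on along the slide's +x, square to the rail, so that the carrier does not roll away
- stud1 (a point): the same for the stud at the air-blast end, 170 mm from the other
- push_plate (a point): centre of the outer face of the upright end plate of the carrier at the loading end (60 mm wide in x; it rises from 46 to 113 mm above the bench; this point is 95 mm up). Push it along the slide's -y to move the carrier
- clip0: flat open spring clip lying on the bench, 94 by 40 by 9 mm, 0.12 kg, alike either side up: steel horseshoe with two spring jaws and a black grip tab. Origin: centre of the eye, mid-thickness. Mouth towards +x: tips at x = 24 mm, 23 mm wide, narrowing to an 8 mm throat at x = 10; bow 40 mm wide at x = -8.5 to -18.5; tab 22 mm wide back to x = -70. 6 to 14 N along +x snaps it over a 14 mm neck
- clip1: another, the same in all respects
- pyrite: rock specimen: brassy pyrite cube, 48 (x) by 44 (y) by 48 (z) mm, up to 0.5 kg. Origin: its centre. Like every specimen it may be absent
- gypsum: rock specimen: chalky white gypsum piece, 66 (x) by 40 (y) by 46 (z) mm, its two sides across y flat and upright. Origin: its centre
- calcite: rock specimen: cream calcite rhomb, sheared in plan, 76 (x, corner to corner) by 42 (y, between flat faces) by 46 (z) mm. Origin: its centre
- basalt: rock specimen: dark six-sided piece of basalt column standing on end, 44 mm across the flats (y), 51 mm across the corners (x), 52 mm tall. Origin: its centre
- tin: bystander: loose tin specimen box, 83 by 118 mm, 46 mm high; origin at the centre of its underside
- lens: bystander: loose hand lens, 74 mm round, with a walnut handle to its -x, 172 mm long in all, 16 mm high; origin under the lens centre
- tray_cabinet: bystander: small white plastic tray cabinet with a grey sliding front panel, 150 by 220 mm, 170 mm high, fixed; origin at the centre of its underside
There are look-alikes about, which are no part of the job. What is meant by the pyrite is not orange or turquoise, and is the smaller of those in its own colour.

How it is judged:
On the way, in this order (a step that is already met when the one before it is completed fails the run):
1. every specimen lies in a bay and the frame is shut over them, with the carrier still at the loading end (((horizontal distance between pyrite and bay0 below 0.03 m and z of pyrite in the frame of bay0 between 0.01 and 0.042 m) or (horizontal distance between pyrite and bay1 below 0.03 m and z of pyrite in the frame of bay1 between 0.01 and 0.042 m) or (horizontal distance between pyrite and bay2 below 0.03 m and z of pyrite in the frame of bay2 between 0.01 and 0.042 m) or (horizontal distance between pyrite and bay3 below 0.03 m and z of pyrite in the frame of bay3 between 0.01 and 0.042 m)) and ((horizontal distance between gypsum and bay0 below 0.03 m and z of gypsum in the frame of bay0 between 0.01 and 0.042 m) or (horizontal distance between gypsum and bay1 below 0.03 m and z of gypsum in the frame of bay1 between 0.01 and 0.042 m) or (horizontal distance between gypsum and bay2 below 0.03 m and z of gypsum in the frame of bay2 between 0.01 and 0.042 m) or (horizontal distance between gypsum and bay3 below 0.03 m and z of gypsum in the frame of bay3 between 0.01 and 0.042 m)) and ((horizontal distance between calcite and bay0 below 0.03 m and z of calcite in the frame of bay0 between 0.01 and 0.042 m) or (horizontal distance between calcite and bay1 below 0.03 m and z of calcite in the frame of bay1 between 0.01 and 0.042 m) or (horizontal distance between calcite and bay2 below 0.03 m and z of calcite in the frame of bay2 between 0.01 and 0.042 m) or (horizontal distance between calcite and bay3 below 0.03 m and z of calcite in the frame of bay3 between 0.01 and 0.042 m)) and ((horizontal distance between basalt and bay0 below 0.03 m and z of basalt in the frame of bay0 between 0.01 and 0.042 m) or (horizontal distance between basalt and bay1 below 0.03 m and z of basalt in the frame of bay1 between 0.01 and 0.042 m) or (horizontal distance between basalt and bay2 below 0.03 m and z of basalt in the frame of bay2 between 0.01 and 0.042 m) or (horizontal distance between basalt and bay3 below 0.03 m and z of basalt in the frame of bay3 between 0.01 and 0.042 m)) and value of joint frame below 0.03 rad and value of joint carrier below 0.1 m), for 0.2 s.
2. a clip is home on the neck of each stud, the frame shut, with the carrier still at the loading end (all of step 1 and ((horizontal distance between clip0 and stud0 below 0.005 m and z of clip0 in the frame of stud0 between -0.008 and 0.008 m) or (horizontal distance between clip1 and stud0 below 0.005 m and z of clip1 in the frame of stud0 between -0.008 and 0.008 m)) and ((horizontal distance between clip0 and stud1 below 0.005 m and z of clip0 in the frame of stud1 between -0.008 and 0.008 m) or (horizontal distance between clip1 and stud1 below 0.005 m and z of clip1 in the frame of stud1 between -0.008 and 0.008 m))), for 0.2 s.
At the end, for the whole second after the job is handed in: every specimen lies on a bay floor (centre within 30 mm of the bay's centre), the frame is shut (below 0.03 rad), a clip is home on each stud (eye within 5 mm of the stud's axis and 8 mm of the neck's middle in height), and the carrier rests in the air-blast detent (0.180 m, within 4 mm) (((horizontal distance between pyrite and bay0 below 0.03 m and z of pyrite in the frame of bay0 between 0.01 and 0.042 m) or (horizontal distance between pyrite and bay1 below 0.03 m and z of pyrite in the frame of bay1 between 0.01 and 0.042 m) or (horizontal distance between pyrite and bay2 below 0.03 m and z of pyrite in the frame of bay2 between 0.01 and 0.042 m) or (horizontal distance between pyrite and bay3 below 0.03 m and z of pyrite in the frame of bay3 between 0.01 and 0.042 m)) and ((horizontal distance between gypsum and bay0 below 0.03 m and z of gypsum in the frame of bay0 between 0.01 and 0.042 m) or (horizontal distance between gypsum and bay1 below 0.03 m and z of gypsum in the frame of bay1 between 0.01 and 0.042 m) or (horizontal distance between gypsum and bay2 below 0.03 m and z of gypsum in the frame of bay2 between 0.01 and 0.042 m) or (horizontal distance between gypsum and bay3 below 0.03 m and z of gypsum in the frame of bay3 between 0.01 and 0.042 m)) and ((horizontal distance between calcite and bay0 below 0.03 m and z of calcite in the frame of bay0 between 0.01 and 0.042 m) or (horizontal distance between calcite and bay1 below 0.03 m and z of calcite in the frame of bay1 between 0.01 and 0.042 m) or (horizontal distance between calcite and bay2 below 0.03 m and z of calcite in the frame of bay2 between 0.01 and 0.042 m) or (horizontal distance between calcite and bay3 below 0.03 m and z of calcite in the frame of bay3 between 0.01 and 0.042 m)) and ((horizontal distance between basalt and bay0 below 0.03 m and z of basalt in the frame of bay0 between 0.01 and 0.042 m) or (horizontal distance between basalt and bay1 below 0.03 m and z of basalt in the frame of bay1 between 0.01 and 0.042 m) or (horizontal distance between basalt and bay2 below 0.03 m and z of basalt in the frame of bay2 between 0.01 and 0.042 m) or (horizontal distance between basalt and bay3 below 0.03 m and z of basalt in the frame of bay3 between 0.01 and 0.042 m)) and value of joint frame below 0.03 rad and ((horizontal distance between clip0 and stud0 below 0.005 m and z of clip0 in the frame of stud0 between -0.008 and 0.008 m) or (horizontal distance between clip1 and stud0 below 0.005 m and z of clip1 in the frame of stud0 between -0.008 and 0.008 m)) and ((horizontal distance between clip0 and stud1 below 0.005 m and z of clip0 in the frame of stud1 between -0.008 and 0.008 m) or (horizontal distance between clip1 and stud1 below 0.005 m and z of clip1 in the frame of stud1 between -0.008 and 0.008 m)) and value of joint carrier between 0.176 and 0.184 m and velocity of joint carrier between -0.01 and 0.01 m/s); the robot touches nothing.
It fails at once if the tin box or the hand lens is moved by more than 30 mm (distance of any of tin, lens from where it was at the start of the episode above 0.03 m).
Of pyrite, gypsum, calcite, basalt only 2 to 4 are there at a start; the rules pass over those that are not, and their reading is None.
At some moment in a run one of pyrite, gypsum, calcite, basalt, clip0, clip1 may be knocked a few centimetres aside while the robot is not near it.
Once in a run the grip may slacken for a moment while it holds something.
It also fails if it takes over 210 s, if anything falls off the work surface, if the arm or the gripper's body presses on something with over 40 N, if the wrist force passes 120 N, or if a joint passes its speed limit or range.

## Working session

There is one attempt and no reset: what is moved stays moved. The work goes in short steps, each a Python script; the robot and the scene stay as the last script left them, time stands still between calls to the robot, and variables do not carry over. Pictures are saved under pics/ and viewed, and the job is handed in when it is done.

```bash
ls; mkdir -p pics; python3 - <<'E'
from plant import ctrl,kin,read_camera
import cv2,numpy as np
for n in ["side","top","wrist"]:
    c=read_camera(n); cv2.imwrite(f"pics/{n}0.png",c["image"][:,:,::-1])
    print(n,c["fx"],c["cx"],c["cy"],c["dist"],np.round(c["R"],3).tolist(),np.round(c["t"],3), np.round(-np.array(c["R"]).T@c["t"],3))
print(ctrl.read_time_s(),ctrl.read_ee_rot(),ctrl.read_position())
E
```

```text
pics
side 466.37532465235233 273.6517756651983 211.5729590280031 [-0.06582343  0.          0.          0.          0.        ] [[0.989, -0.149, 0.01], [-0.091, -0.655, -0.75], [0.118, 0.74, -0.662]] [-0.475  0.092  1.419] [ 0.31  -1.061  1.012]
top 433.9981476930626 274.38340982246024 207.22692265735242 [-0.05191319  0.          0.          0.          0.        ] [[-0.028, -1.0, -0.007], [-0.997, 0.028, -0.067], [0.067, 0.005, -0.998]] [0.011 0.471 1.326] [ 0.381 -0.01   1.355]
wrist 361.9357184966603 276.93067601030384 209.53984579968048 [-0.06984224  0.          0.          0.          0.        ] [[0.314, 0.949, -0.003], [0.92, -0.304, 0.247], [0.233, -0.08, -0.969]] [-0.598 -0.029  0.39 ] [0.124 0.591 0.384]
0.15 [-0.69769506  0.69869883 -0.1120171   0.11177532] [0.18730992 0.56947911 0.24099226]
```

View pics/top0.png

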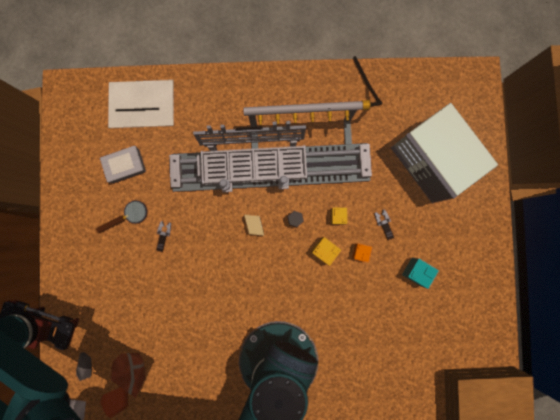

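View pics/side0.png

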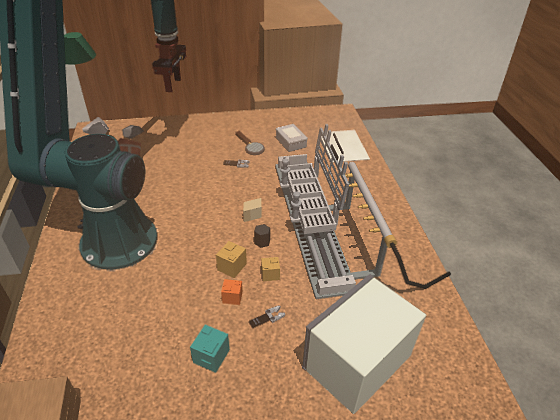

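View pics/wrist0.png

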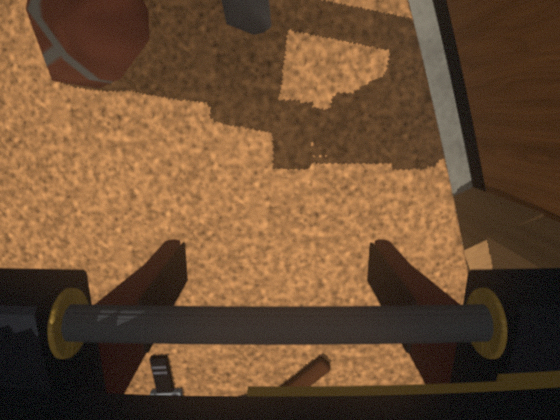

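```bash
cat > h.py <<'E'
from plant import ctrl,kin,read_camera
import cv2,numpy as np
from scipy.spatial.transform import Rotation as Rt
def K(c): return np.array([[c["fx"],0,c["cx"]],[0,c["fy"],c["cy"]],[0,0,1.]])
def ray(c,uv):
    p=cv2.undistortPoints(np.array(uv,float).reshape(-1,1,2),K(c),np.array(c["dist"]))[:,0]
    d=np.c_[p,np.ones(len(p))]@np.array(c["R"]); o=-np.array(c["R"]).T@np.array(c["t"]); return o,d
def onz(c,uv,z):
    o,d=ray(c,uv); s=(z-o[2])/d[:,2]; return o+s[:,None]*d
def proj(c,X):
    return cv2.projectPoints(np.array(X,float).reshape(-1,1,3),cv2.Rodrigues(np.array(c["R"]))[0],np.array(c["t"],float),K(c),np.array(c["dist"]))[0][:,0]
def tri(cs,uvs):
    A=[];b=[]
    for c,uv in zip(cs,uvs):
        o,d=ray(c,[uv]); d=d[0]/np.linalg.norm(d[0]); M=np.eye(3)-np.outer(d,d); A.append(M); b.append(M@o)
    return np.linalg.lstsq(np.vstack(A),np.hstack(b),rcond=None)[0]
def cam(n,name=None):
    c=read_camera(n)
    if name: cv2.imwrite(f"pics/{name}.png",c["image"][:,:,::-1])
    return c
def crop(c,name,x0,y0,w,h,s):
    im=cv2.resize(c["image"][y0:y0+h,x0:x0+w],None,fx=s,fy=s,interpolation=cv2.INTER_CUBIC)
    cv2.imwrite(f"pics/{name}.png",im[:,:,::-1])
def down(ang):
    """tool y down; jaw axis (z) along world heading ang"""
    y=np.array([0,0,-1.]); z=np.array([np.cos(ang),np.sin(ang),0]); x=np.cross(y,z)
    return quat(np.c_[x,y,z])
def quat(M):
    q=Rt.from_matrix(M).as_quat(); return [q[3],q[0],q[1],q[2]]
E
python3 - <<'E'
from h import *
import pickle
c=cam("top");s=cam("side");pickle.dump((c,s),open("c0.pkl","wb"))
crop(c,"t1",150,110,240,170,3.3)
crop(c,"t2",40,280,240,140,3.3)
crop(s,"s1",190,110,240,240,2.5)
crop(s,"s2",60,100,240,140,3.3)
E
```

```text
(no output)
```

View pics/t1.png

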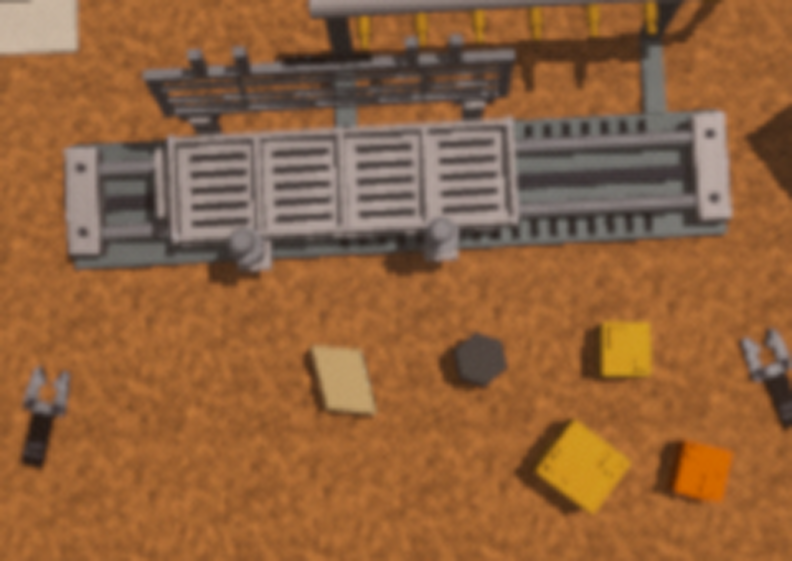

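View pics/t2.png

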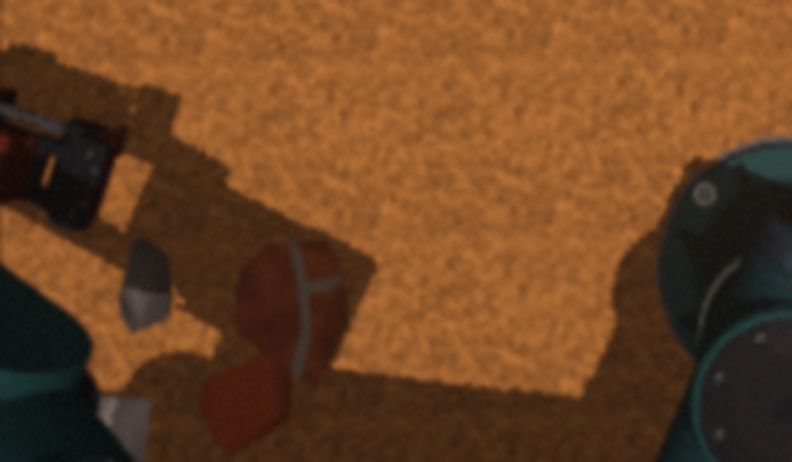

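View pics/s1.png

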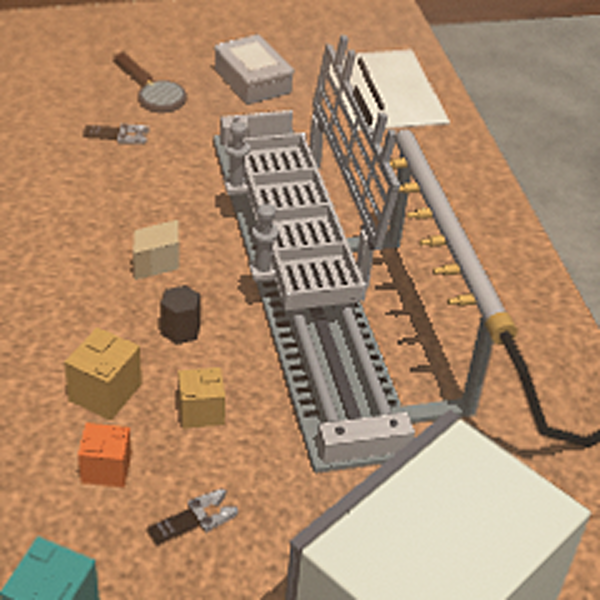

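View pics/s2.png

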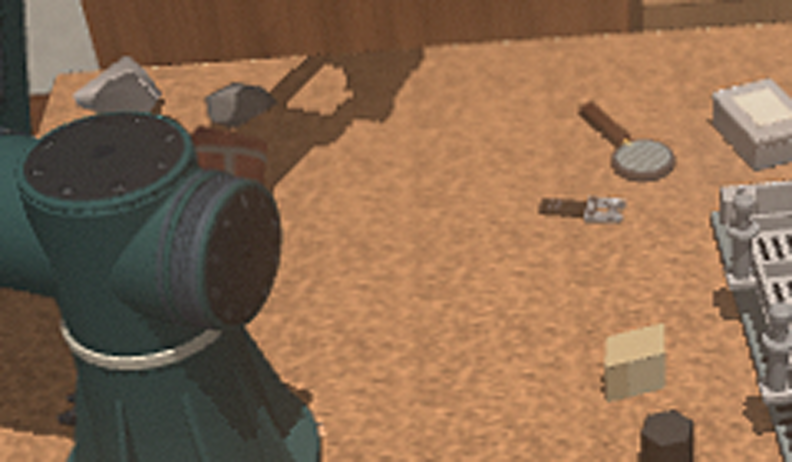

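```bash
python3 - <<'E'
from h import *
import pickle
c,s=pickle.load(open("c0.pkl","rb"))
def T(z,*p): 
    r=onz(c,[(150+a/3.3,110+b/3.3) for a,b in p],z); print(z,np.round(r,4).tolist()); return r
def S(z,*p):
    r=onz(s,[(190+a/2.5,110+b/2.5) for a,b in p],z); print('side',z,np.round(r,4).tolist())
print("tray corners");T(.078,(168,137),(513,120),(518,220),(172,243))
print("stud tops");T(.153,(243,238),(440,230)); S(.153,(238,121),(265,211))
print('calc');T(.046,(312,347),(359,348),(374,414),(327,411)); print('cent',T(.046,(343,380)))
S(.046,(133,234),(157,242),(178,237),(178,222),)
print('bas');T(.052,(480,358));S(.052,(180,297))
print('pyr');T(.048,(600,321),(651,321),(652,377),(603,377));S(.048,(178,372),(220,368),(224,396),(180,400))
print('clipL');T(.005,(45,410),(37,465),(24,463),(40,370),(64,373),(46,424))
print('clipR tri');
T(.005,(748,340),(778,334),(766,375)); r=onz(c,[(385,224),(379,212),(387,210),(383.5,222),(390,238)],.005);print(r)
print('bed');T(.02,(80,268),(725,233))
E
```

```text
tray corners
0.078 [[0.6397, 0.2116, 0.078], [0.6459, -0.1005, 0.078], [0.5548, -0.102, 0.078], [0.5431, 0.2094, 0.078]]
stud tops
0.153 [[0.5361, 0.1363, 0.153], [0.538, -0.0304, 0.153]]
side 0.153 [[0.5388, 0.1499, 0.153], [0.5395, -0.0338, 0.153]]
calc
0.046 [[0.4476, 0.088, 0.046], [0.4455, 0.045, 0.046], [0.3849, 0.0329, 0.046], [0.3888, 0.0757, 0.046]]
0.046 [[0.4166, 0.0604, 0.046]]
cent [[0.41664613 0.06036422 0.046     ]]
side 0.046 [[0.3924, 0.0716, 0.046], [0.421, 0.0519, 0.046], [0.4486, 0.0579, 0.046], [0.4524, 0.0874, 0.046]]
bas
0.052 [[0.433, -0.0651, 0.052]]
side 0.052 [[0.4359, -0.0586, 0.052]]
pyr
0.048 [[0.4638, -0.176, 0.048], [0.4625, -0.2227, 0.048], [0.4113, -0.2216, 0.048], [0.4126, -0.1769, 0.048]]
side 0.048 [[0.4182, -0.1751, 0.048], [0.4659, -0.1756, 0.048], [0.4637, -0.2177, 0.048], [0.415, -0.2167, 0.048]]
clipL
0.005 [[0.3972, 0.3453, 0.005], [0.3455, 0.3536, 0.005], [0.3477, 0.3659, 0.005], [0.4351, 0.3496, 0.005], [0.4317, 0.3267, 0.005], [0.3839, 0.3445, 0.005]]
clipR tri
0.005 [[0.4446, -0.3208, 0.005], [0.4495, -0.3495, 0.005], [0.4111, -0.3364, 0.005]]
[[ 0.40968603 -0.34538434  0.005     ]
 [ 0.44761413 -0.32825169  0.005     ]
 [ 0.45314102 -0.35359527  0.005     ]
 [ 0.41604526 -0.34096597  0.005     ]
 [ 0.36575573 -0.35910368  0.005     ]]
bed
0.02 [[0.5294, 0.3067, 0.02], [0.545, -0.3001, 0.02]]
```

```bash
cat >> h.py <<'E'
def mat(q): return Rt.from_quat([q[1],q[2],q[3],q[0]]).as_matrix()
E
python3 - <<'E'
from h import *
c=cam("wrist"); M=mat(ctrl.read_ee_rot()); p=np.array(ctrl.read_position())
print("tool axes",np.round(M,3).tolist()); o=-np.array(c["R"]).T@c["t"]; print("cam in tool",M.T@(o-p)); print("cam axes in tool",np.round((np.array(c["R"])@M),3))
for a in [np.pi/2,-np.pi/2]:
  print(a,kin.solve_ik([0.45,0.03,0.30],down(a)))
E
```

```text
tool axes [[0.95, -0.0, 0.312], [-0.312, -0.001, 0.95], [-0.0, -1.0, -0.001]]
cam in tool [-6.70267738e-02 -1.42479753e-01 -1.02279808e-04]
cam axes in tool [[ 0.002  0.001  1.   ]
 [ 0.969 -0.247 -0.002]
 [ 0.247  0.969 -0.002]]
1.5707963267948966 [-8.68044247e-02  8.47799981e-02  1.72857613e+00 -4.44089210e-16
  1.32823653e+00 -1.65760075e+00]
-1.5707963267948966 [-8.68044247e-02  8.47799981e-02  1.72857613e+00 -4.44089210e-16
  1.32823653e+00  1.48399190e+00]
```

```bash
python3 - <<'E'
from h import *
import pickle
ctrl.move_ptp([0.43,0.03,0.30],down(np.pi/2)); 
w=cam("wrist","w1"); pickle.dump(w,open("w1.pkl","wb"))
c=cam("top"); crop(c,"t3",40,280,240,140,3.3)
ctrl.move_ptp([0.43,0.25,0.25],down(np.pi/2)); w=cam("wrist","w2"); pickle.dump(w,open("w2.pkl","wb"))
print(ctrl.read_time_s())
E
```

```text
3.4833
```

View pics/w1.png

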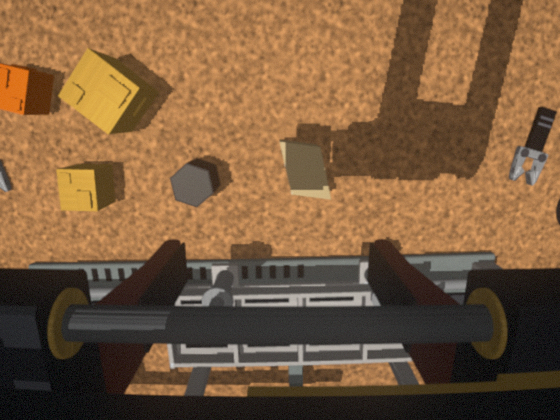

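View pics/w2.png

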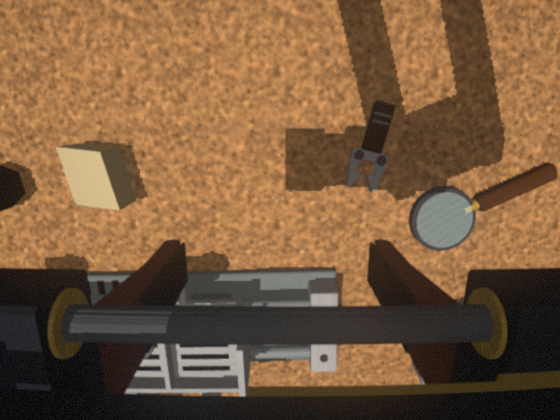

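View pics/t3.png

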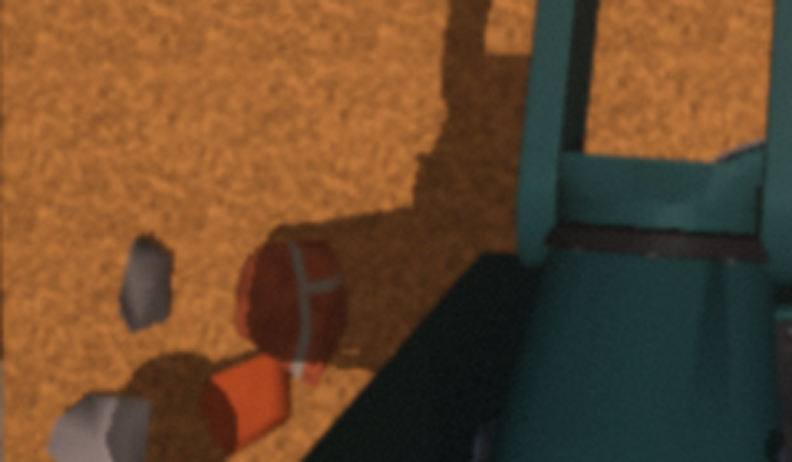

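```bash
python3 - <<'E'
from h import *
import pickle
w=pickle.load(open("w1.pkl","rb")); crop(w,"w1a",40,120,310,130,2.55)
w=pickle.load(open("w2.pkl","rb")); crop(w,"w2a",330,90,80,110,5.4); 
E
```

```text
(no output)
```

View pics/w1a.png

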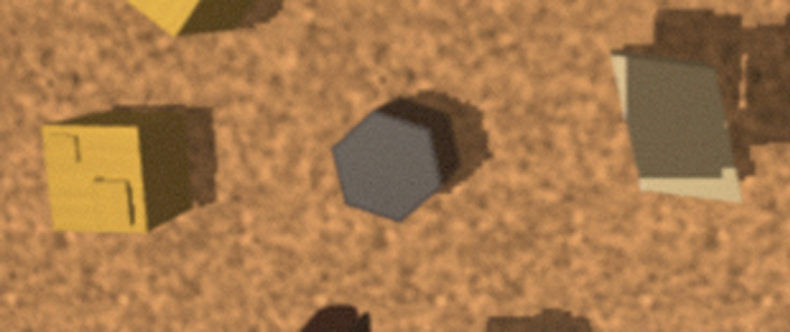

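View pics/w2a.png

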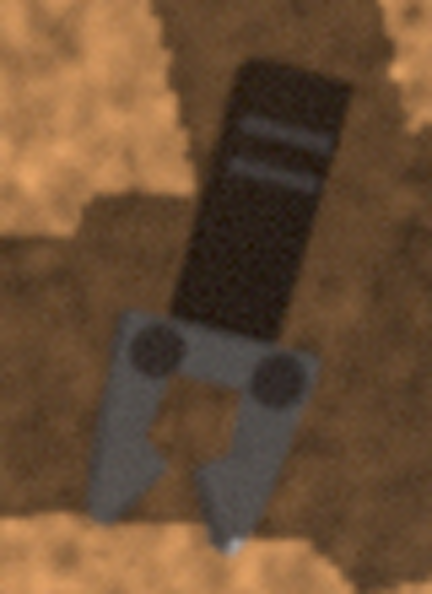

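```bash
python3 - <<'E'
from h import *
import pickle
w=pickle.load(open("w1.pkl","rb"))
f=lambda z,*p: onz(w,[(40+a/2.55,120+b/2.55) for a,b in p],z)
def rep(n,r): 
    print(n,np.round(r[:,:2],4).tolist(),'mean',np.round(r.mean(0)[:2],4)); 
    for i in range(len(r)):
        d=r[(i+1)%len(r)]-r[i]; print('   len',round(np.hypot(*d[:2]),4),'ang',round(np.degrees(np.arctan2(d[1],d[0])),1))
rep('pyr',f(.048,(44,125),(137,126),(148,232),(54,231)))
rep('bas',f(.052,(332,149),(378,111),(428,129),(440,183),(402,220),(346,201)))
rep('cal',f(.046,(612,50),(713,68),(740,203),(641,190)))
w=pickle.load(open("w2.pkl","rb"))
g=onz(w,[(330+a/5.4,90+b/5.4) for a,b in [(245,60),(350,88),(122,313),(316,362),(100,520),(230,548),(158,350),(278,380)]],.009)
print(np.round(g[:,:2],4)); 
a=g[2:4].mean(0)-g[:2].mean(0); print('clip ang',np.degrees(np.arctan2(a[1],a[0])),np.hypot(*a[:2]))
u=a/np.linalg.norm(a); print('eye from tips',g[4:6].mean(0)-.024*u,'from tab',g[:2].mean(0)+.070*u)
E
```

```text
pyr [[0.4161, -0.2171], [0.417, -0.1744], [0.4649, -0.1752], [0.4644, -0.2196]] mean [ 0.4406 -0.1966]
   len 0.0428 ang 88.8
   len 0.0479 ang -1.0
   len 0.0444 ang -90.7
   len 0.0483 ang 177.1
bas [[0.4271, -0.0871], [0.4108, -0.0662], [0.4186, -0.0451], [0.4421, -0.041], [0.4586, -0.0584], [0.45, -0.0826]] mean [ 0.4345 -0.0634]
   len 0.0265 ang 127.8
   len 0.0224 ang 69.7
   len 0.0239 ang 9.9
   len 0.024 ang -46.7
   len 0.0256 ang -109.5
   len 0.0234 ang -168.8
cal [[0.386, 0.0334], [0.3936, 0.0764], [0.4525, 0.0899], [0.4466, 0.0461]] mean [0.4197 0.0614]
   len 0.0437 ang 80.0
   len 0.0605 ang 12.9
   len 0.0441 ang -97.7
   len 0.0619 ang -168.1
[[0.3459 0.35  ]
 [0.3509 0.3706]
 [0.3939 0.3285]
 [0.4033 0.3674]
 [0.4349 0.326 ]
 [0.4406 0.3526]
 [0.401  0.3359]
 [0.4068 0.3601]]
clip ang -13.785775280636347 0.05167227056912792
eye from tips [0.41445567 0.34501981 0.009     ] from tab [0.4163663  0.34359926 0.009     ]
```

```bash
python3 - <<'E'
from h import *
import pickle
ctrl.move_ptp([0.60,0.055,0.36],down(np.pi/2)); w=cam("wrist","w3"); pickle.dump(w,open("w3.pkl","wb"))
crop(w,"w3a",80,30,390,240,2.05)
print(ctrl.read_time_s())
E
```

```text
4.6167
```

View pics/w3a.png

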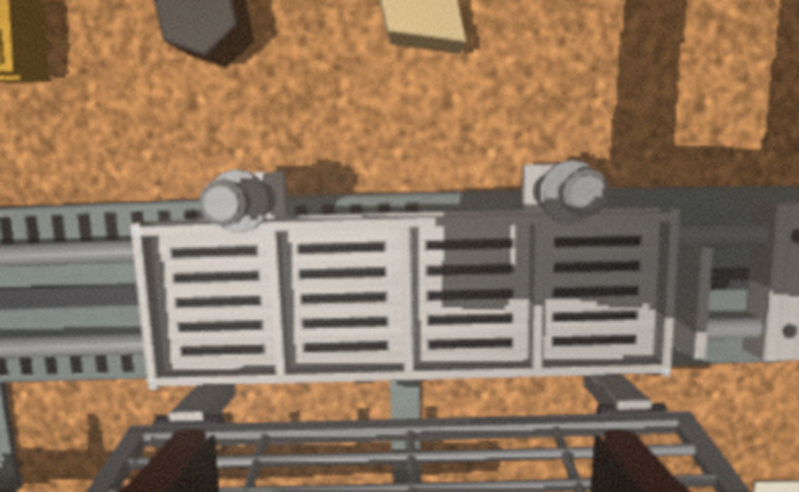

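```bash
python3 - <<'E'
from h import *
import pickle
w=pickle.load(open("w3.pkl","rb"))
f=lambda z,*p: np.round(onz(w,[(80+a/2.05,30+b/2.05) for a,b in p],z)[:,:2],4)
r=f(.078,(133,226),(677,212),(670,374),(152,384));print(r.tolist(),r.mean(0))
print('floor? slots mid',f(.06,(213,301),(343,297),(470,295),(597,291)).tolist())
s=f(.153,(222,202),(584,187));print('studs',s.tolist(),np.hypot(*(s[0]-s[1])),s.mean(0))
print('plate top .113',f(.113,(707,250),(697,360)).tolist())
E
```

```text
[[0.5556, -0.0987], [0.5484, 0.2102], [0.6433, 0.2139], [0.6488, -0.0953]] [0.599025 0.057525]
floor? slots mid [[0.6019, -0.06], [0.5998, 0.0188], [0.5987, 0.095], [0.5962, 0.1716]]
studs [[0.5409, -0.0287], [0.5345, 0.1384]] 0.16722251642646693 [0.5377  0.05485]
plate top .113 [[0.5666, 0.2151], [0.6263, 0.2151]]
```

```bash
cat >> h.py <<'E'
EY=np.array([-np.sin(np.radians(1.45)),np.cos(np.radians(1.45))]); EX=np.array([EY[1],-EY[0]])
CC=np.array([.599,.0565])
def bay(k,dy=0,dx=0): return CC+EY*((114-76*k)/1000+dy)+EX*dx
JH=np.radians(91.45)
def pick(p,deg,h=.041,F=40):
    q=down(np.radians(deg))
    ctrl.gripper_open()
    ctrl.move_ptp([p[0],p[1],.14],q); r=ctrl.move_linear([p[0],p[1],h],.10,stop_force=15)
    if r: print("STOPPED on contact",ctrl.read_position())
    ctrl.grab(F); print("gap",ctrl.read_finger_gap()*88)
    ctrl.move_linear([p[0],p[1],.25],.2); print("lifted gap",ctrl.read_finger_gap()*88,"F",ctrl.read_contact_force(),"t",ctrl.read_time_s())
def place(p,h=.102,zt=.25):
    q=down(JH)
    ctrl.move_ptp([p[0],p[1],zt],q); print("gap above bay",ctrl.read_finger_gap()*88)
    r=ctrl.move_linear([p[0],p[1],h],.10,stop_force=12); print("stop",r,ctrl.read_position(),"gap",ctrl.read_finger_gap()*88)
    ctrl.gripper_open(); ctrl.move_linear([p[0],p[1],zt],.2); print("t",ctrl.read_time_s())
E
python3 - <<'E'
from h import *
pick([.4406,-.1966],88.8)
w=cam("wrist","p1"); 
E
```

```text
gap 44.074744920456
lifted gap 44.07513363195454 F [-0.52835015  0.11254701 -5.2144941 ] t 9.3
```

View pics/p1.png

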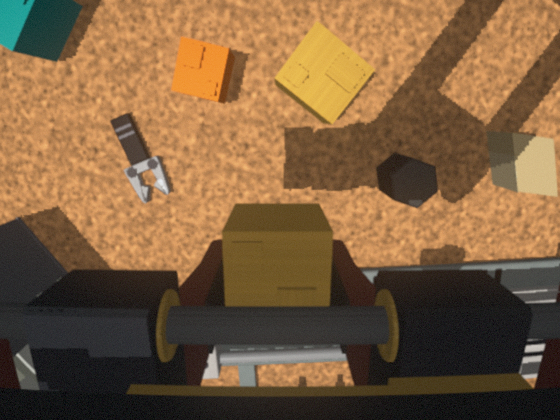

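```bash
python3 - <<'E'
from h import *
w=cam("wrist"); crop(w,"clr",90,90,100,130,5)
place(bay(3,-.008))
w=cam("wrist","p2")
ctrl.move_ptp([.4345,-.0634,.2],down(np.radians(100.4))); w=cam("wrist","p3")
E
```

```text
gap above bay 43.802305380081194
stop False [ 0.60264224 -0.0655616   0.10267225] gap 43.81603822049969
t 13.6
```

View pics/p2.png

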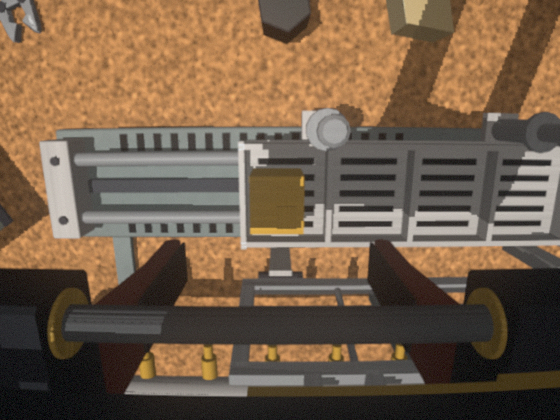

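View pics/p3.png

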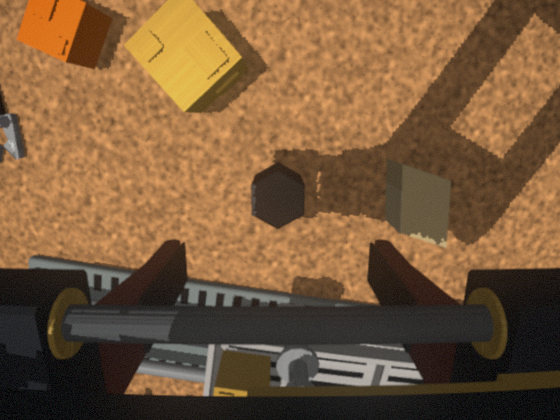

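```bash
python3 - <<'E'
from h import *
pick([.4345,-.0634],100.4,h=.043)
place(bay(2,.006),h=.1035)
w=cam("wrist","p4")
ctrl.move_ptp([.4197,.0614,.2],down(np.radians(102.6))); w=cam("wrist","p5")
E
```

```text
gap 43.777366653021005
lifted gap 43.94670695283029 F [ 0.24524539 -0.07421314 -2.56822434] t 18.05
gap above bay 43.71418935801331
stop False [0.60037369 0.02451298 0.10416421] gap 43.97303536577677
t 22.1583
```

View pics/p4.png

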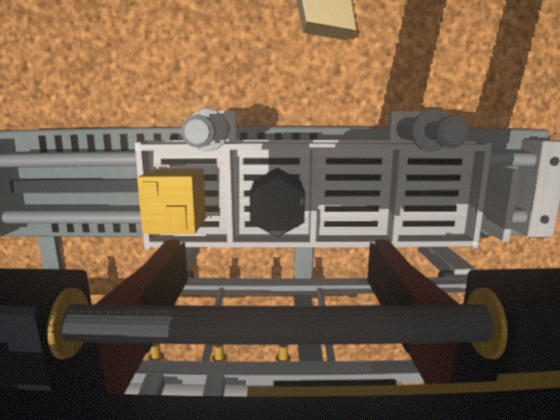

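View pics/p5.png

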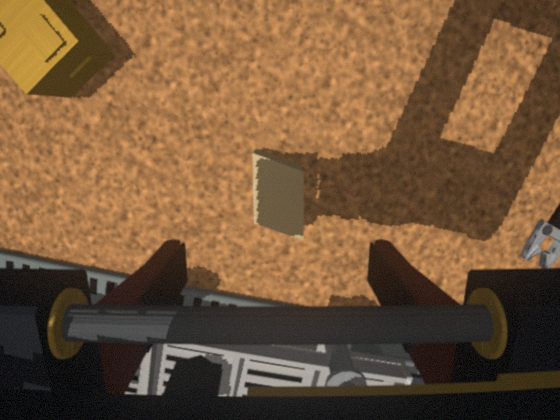

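```bash
python3 - <<'E'
from h import *
import pickle
pick([.4197,.0614],102.6,h=.041)
place(bay(0),h=.102)
w=cam("wrist","p6")
c=cam("top","p7"); crop(c,"p7a",150,110,260,170,3); pickle.dump(c,open("c7.pkl","wb"))
E
```

```text
gap 41.89708336328852
lifted gap 41.699284170229014 F [-0.37090321 -1.9843646  -2.96797323] t 26.7167
gap above bay 41.68096911218199
stop False [0.59668167 0.17057458 0.10268906] gap 41.86733480411211
t 30.9417
```

View pics/p6.png

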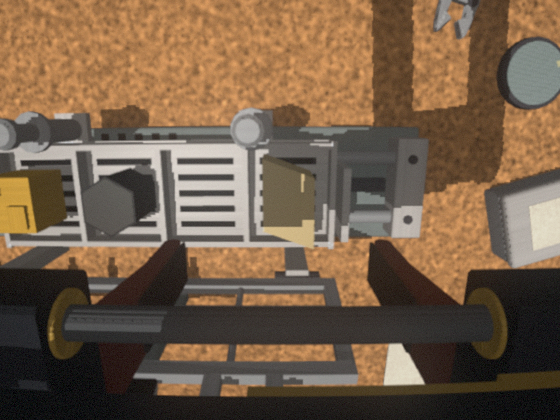

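View pics/p7a.png

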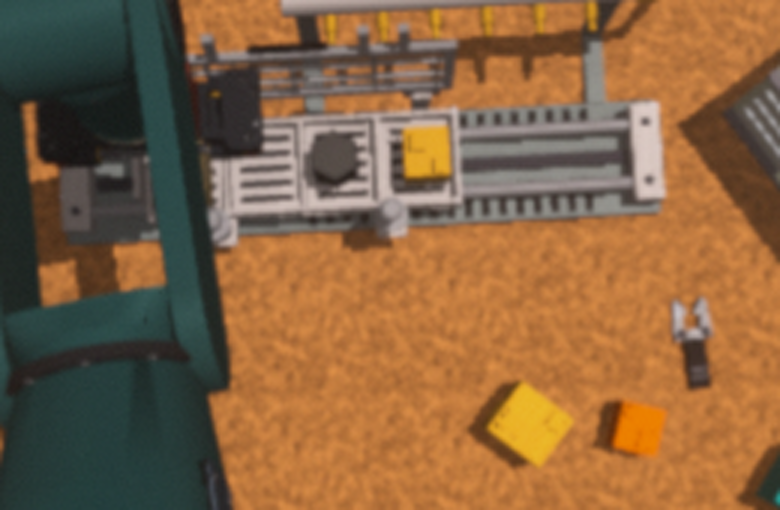

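```bash
python3 - <<'E'
from h import *
w=cam("wrist"); crop(w,"p8",150,90,250,170,3.1)
r=onz(w,[(263,155),(302,174),(315,246),(264,227)],.106);print(np.round(r,4).tolist(),r.mean(0),bay(0))
# wrist frame info
print(ctrl.read_time_s())
E
```

```text
[[0.5562, 0.158, 0.106], [0.5705, 0.1891, 0.106], [0.6306, 0.2024, 0.106], [0.615, 0.1596, 0.106]] [0.59307568 0.17727276 0.106     ] [0.59611528 0.1704635 ]
31.0917
```

View pics/p8.png

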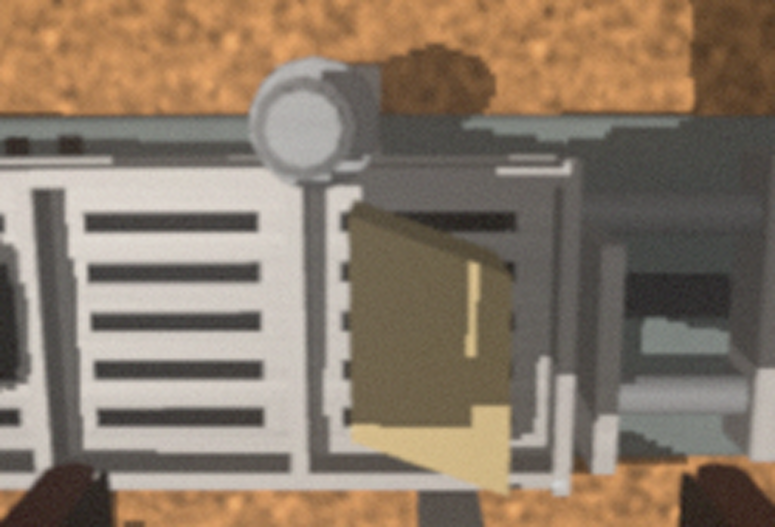

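```bash
python3 - <<'E'
from h import *
import pickle
c,s=pickle.load(open("c0.pkl","rb"))
w=pickle.load(open("w3.pkl","rb"))
T=lambda z,*p:np.round(onz(c,[(150+a/3.3,110+b/3.3) for a,b in p],z),4)
print('free bar outer/far edge z.22',T(.22,(147,73),(513,55)).tolist())
print('free bar near edge',T(.215,(150,84),(513,66)).tolist())
print('hinge bar',T(.122,(170,114),(503,93)).tolist(), T(.122,(200,122),(475,105)).tolist())
cal=onz(cam("wrist"),[(150+a/3.1,90+b/3.1) for a,b in [(350,208),(512,270),(508,492),(350,435)]],.106); print(np.round(cal,4).tolist(),cal.mean(0))
E
```

```text
free bar outer/far edge z.22 [[0.6638, 0.2033, 0.22], [0.6695, -0.0922, 0.22]]
free bar near edge [[0.6559, 0.2019, 0.215], [0.6617, -0.0923, 0.215]]
hinge bar [[0.6511, 0.2019, 0.122], [0.6609, -0.0895, 0.122]] [[0.6432, 0.1757, 0.122], [0.6509, -0.0647, 0.122]]
[[0.558, 0.1579, 0.106], [0.5728, 0.1997, 0.106], [0.6332, 0.2016, 0.106], [0.6181, 0.1588, 0.106]] [0.59550568 0.17948242 0.106     ]
```

```bash
python3 - <<'E'
from h import *
import pickle
c,s=pickle.load(open("c0.pkl","rb"))
crop(s,"s3",290,115,130,120,5)
E
```

```text
(no output)
```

View pics/s3.png

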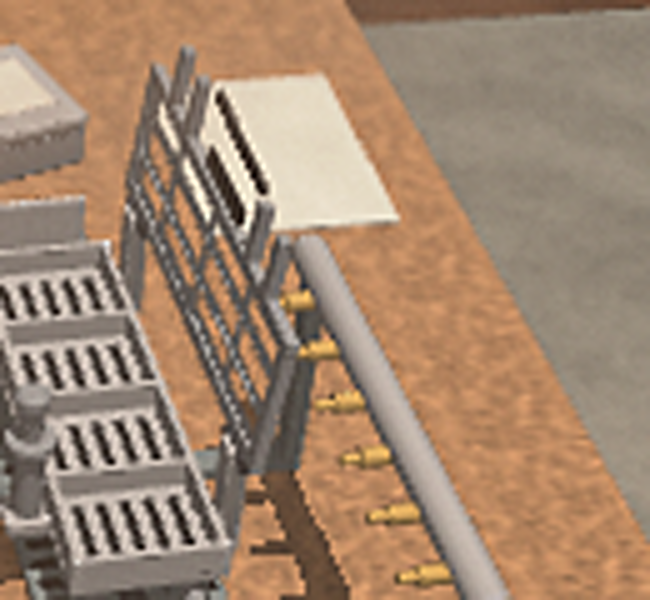

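```bash
python3 - <<'E'
from h import *
import pickle
q=down(JH)
p=ctrl.read_position(); ctrl.move_linear([p[0],p[1],.33],.2)
ctrl.grab(10)
ctrl.move_ptp([.708,.055,.33],q); ctrl.move_linear([.708,.055,.212],.12,stop_force=10); print(ctrl.read_position())
r=ctrl.move_linear([.655,.056,.212],.06,stop_force=25); print(r,ctrl.read_position(),ctrl.read_contact_force())
if not r:
  r=ctrl.move_linear([.61,.056,.212],.08,stop_force=25); print(r,ctrl.read_position(),ctrl.read_contact_force())
ctrl.wait(0.6)
s=cam("side"); crop(s,"f1",230,80,200,190,3)
print(ctrl.read_time_s())
E
```

```text
[0.70865226 0.05507645 0.21306728]
False [0.65498499 0.05609613 0.21183843] [ 0.20553488 -0.37704416 -0.52936546]
False [0.60996246 0.05600881 0.21218646] [0.34702057 0.1359353  0.01275696]
37.2417
```

View pics/f1.png

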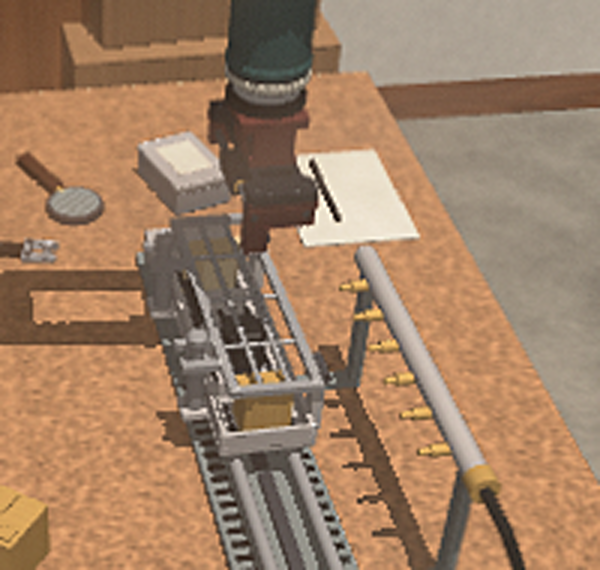

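```bash
python3 - <<'E'
from h import *
import pickle
q=down(JH)
ctrl.move_linear([.60,.056,.30],.2)
ctrl.gripper_open()
ctrl.move_ptp([.50,.055,.27],q); w=cam("wrist","g1"); crop(w,"g1a",60,60,430,200,1.85);pickle.dump(w,open("g1.pkl","wb"))
ctrl.move_ptp([.42,.30,.22],q); w2=cam("wrist","g2"); pickle.dump(w2,open("g2.pkl","wb"))
s=cam("side"); crop(s,"g3",230,80,200,190,3);c=cam("top");crop(c,"g4",150,110,260,170,3);pickle.dump((c,s),open("g3.pkl","wb"))
print(ctrl.read_time_s())
E
```

```text
40.9333
```

View pics/g1a.png

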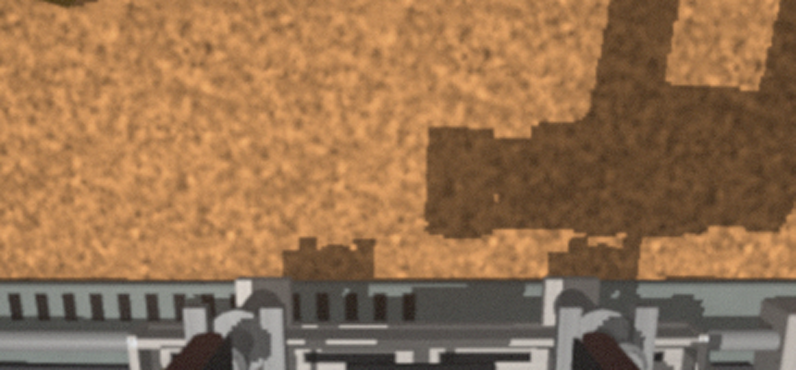

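View pics/g2.png

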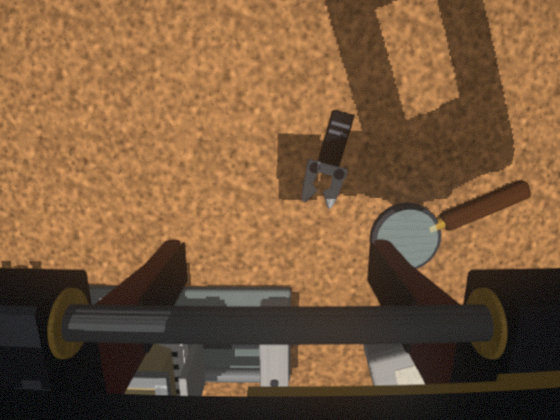

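View pics/g3.png

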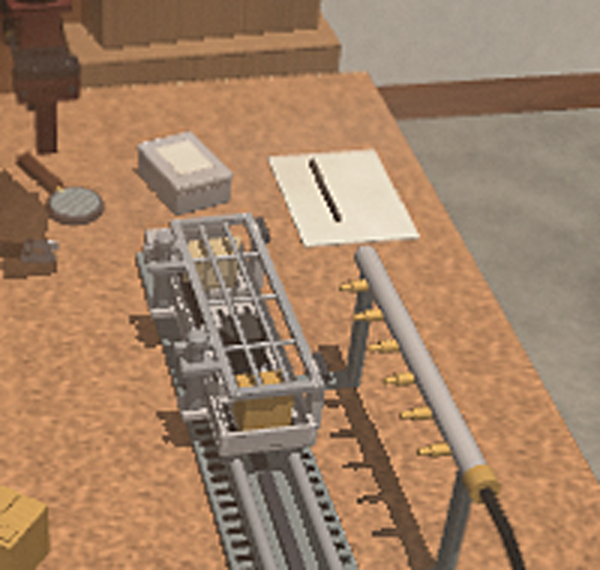

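View pics/g4.png

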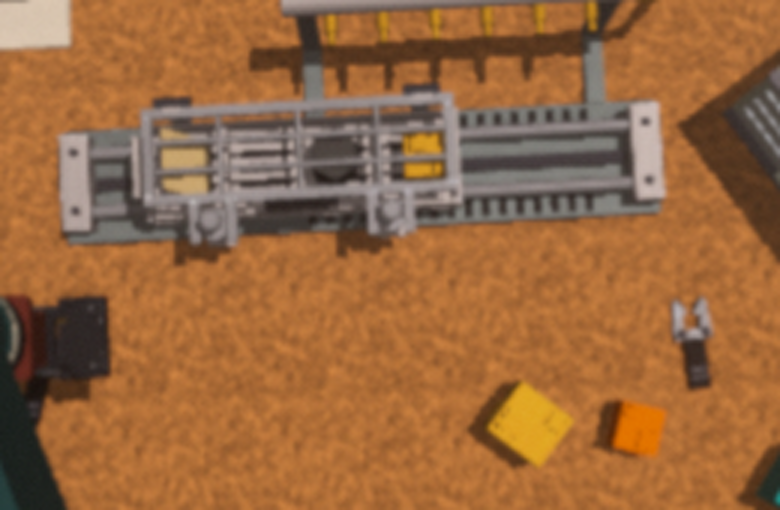

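```bash
python3 - <<'E'
from h import *
import pickle
w=pickle.load(open("g2.pkl","rb")); crop(w,"g2a",290,100,75,115,5.2)
ctrl.move_ptp([.585,.055,.28],down(JH)); w=cam("wrist");crop(w,"g5",60,50,430,200,1.85);crop(w,"g5a",100,100,130,110,6);crop(w,"g5b",330,100,130,110,6);pickle.dump(w,open("g5.pkl","wb"))
E
```

```text
(no output)
```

View pics/g2a.png

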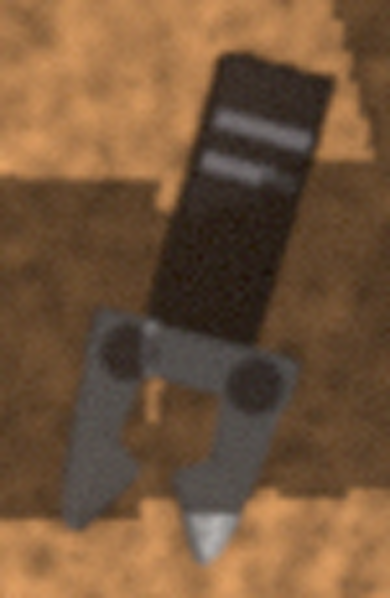

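View pics/g5.png

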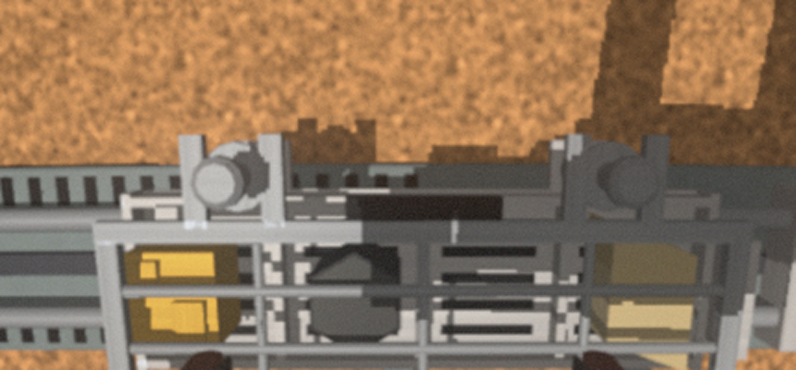

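View pics/g5a.png

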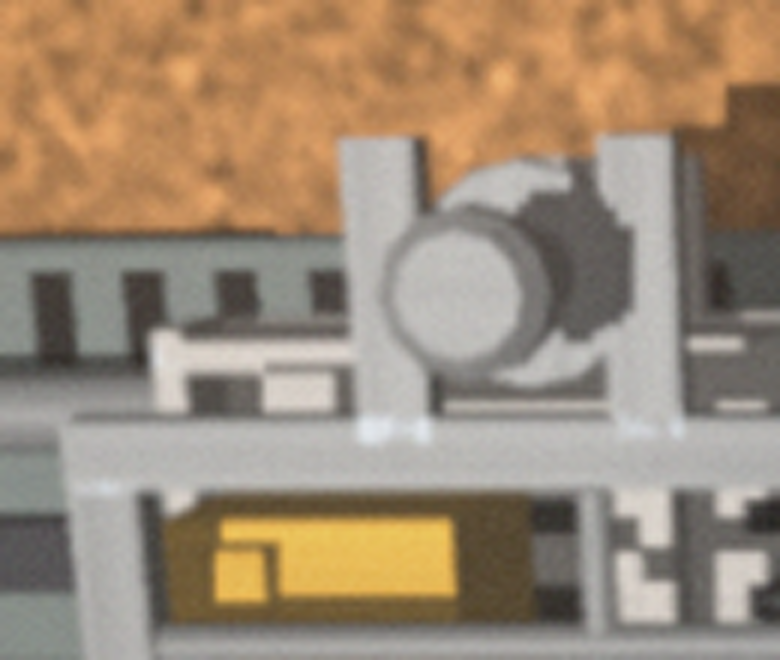

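View pics/g5b.png

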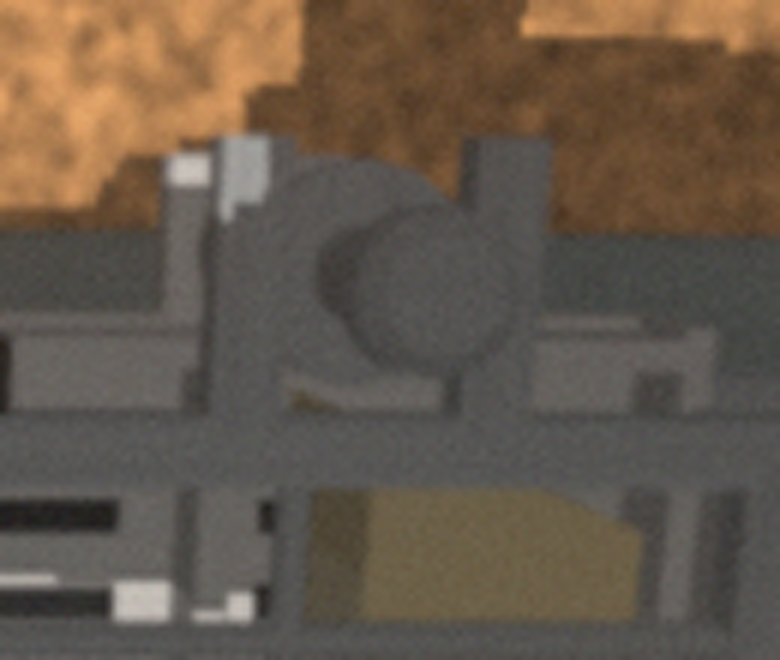

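```bash
python3 - <<'E'
from h import *
import pickle
w=pickle.load(open("g5.pkl","rb")); c,s=pickle.load(open("g3.pkl","rb"))
A=lambda z,*p:np.round(onz(w,[(100+a/6,100+b/6) for a,b in p],z)[:,:2],4).tolist()
B=lambda z,*p:np.round(onz(w,[(330+a/6,100+b/6) for a,b in p],z)[:,:2],4).tolist()
print('stud1 head',A(.153,(455,290)),'prong outer',A(.126,(341,140),(672,134)),'barx',A(.126,(507,418)))
print('stud0 head',B(.153,(435,287)),'prong outer',B(.126,(213,137),(552,137)),'barx',B(.126,(382,415)))
# predicted from carrier centre
g=pickle.load(open("g2.pkl","rb"))
G=onz(g,[(290+a/5.2,100+b/5.2) for a,b in [(225,52),(333,78),(98,312),(298,365),(78,528),(206,565),(122,350),(255,385)]],.009)
print(np.round(G[:,:2],4).tolist())
a=G[2:4].mean(0)-G[:2].mean(0);b=G[4:6].mean(0)-G[:2].mean(0);
print('angs',np.degrees(np.arctan2(a[1],a[0])),np.degrees(np.arctan2(b[1],b[0])),np.hypot(*a[:2]),np.hypot(*b[:2]))
u=b/np.linalg.norm(b);print('eye',G[4:6].mean(0)-.024*u,G[:2].mean(0)+.07*u)
E
```

```text
stud1 head [[0.5405, -0.0206]] prong outer [[0.5231, -0.0428], [0.5216, 0.002]] barx [[0.5602, -0.0215]]
stud0 head [[0.5361, 0.1477]] prong outer [[0.519, 0.125], [0.5174, 0.1711]] barx [[0.5557, 0.1515]]
[[0.3456, 0.3508], [0.3496, 0.3709], [0.3936, 0.3297], [0.4027, 0.368], [0.4353, 0.3276], [0.4421, 0.3528], [0.4007, 0.3345], [0.4067, 0.3601]]
angs -13.407809796574186 -12.777034082885779 0.05197397379688773 0.09343834012822613
eye [0.41531235 0.34552952 0.009     ] [0.41586011 0.34540531 0.009     ]
```

```bash
python3 - <<'E'
from h import *
import pickle
g=pickle.load(open("g2.pkl","rb"))
print('lens',np.round(onz(g,[(405,238),(440,226),(528,188)],.012),3).tolist())
e=np.array([.4156,.3454]);u=np.array([np.cos(np.radians(-12.9)),np.sin(np.radians(-12.9))]);n=np.array([-u[1],u[0]])
p=e-.05*u
print('grip',p,'fingers',p+.051*n,p-.051*n)
# studs by top camera: crop prongs
c,s=pickle.load(open("g3.pkl","rb")); crop(c,"g6",205,165,90,35,8); crop(c,"g7",365,200,35,50,12)
E
```

```text
lens [[0.471, 0.432, 0.012], [0.457, 0.467, 0.012], [0.415, 0.555, 0.012]]
grip [0.36686194 0.35656251] fingers [0.3782477  0.40627533] [0.35547618 0.30684968]
```

View pics/g6.png

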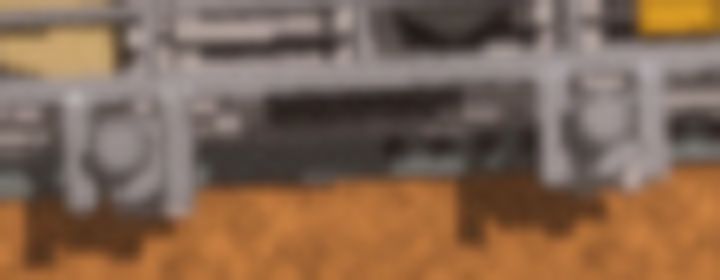

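View pics/g7.png

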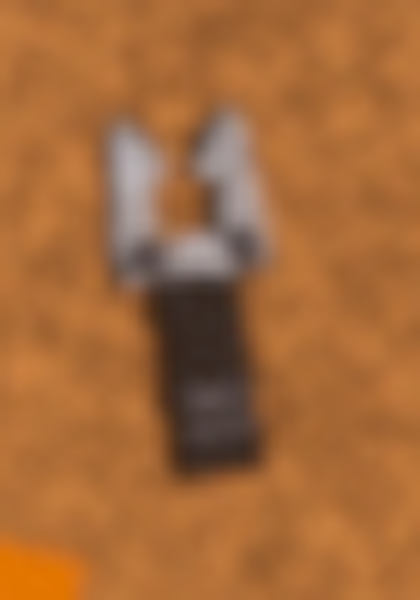

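```bash
python3 - <<'E'
from h import *
import pickle
c,s=pickle.load(open("g3.pkl","rb"))
P=lambda z,*p:np.round(onz(c,[(205+a/8,165+b/8) for a,b in p],z)[:,:2],4).tolist()
print(P(.153,(118,143),(603,113)),P(.126,(127.5,145),(602,115)))
r=onz(c,[(365+a/12,200+b/12) for a,b in [(178,475),(260,462),(122,283),(268,262),(118,120),(230,105)]],.007)
print(np.round(r,4)[:,:2].tolist()); b=r[4:6].mean(0)-r[:2].mean(0); print(np.degrees(np.arctan2(b[1],b[0])),np.hypot(*b[:2]))
u=b/np.linalg.norm(b);print(r[:2].mean(0)+.07*u)
E
```

```text
[[0.5343, 0.1472], [0.5398, -0.0222]] [[0.5369, 0.1473], [0.5427, -0.0221]]
[[0.3618, -0.3267], [0.3645, -0.3481], [0.4118, -0.3143], [0.4162, -0.3525], [0.4541, -0.315], [0.4572, -0.3444]]
4.7576092020572975 0.0927893290507738
[ 0.4329428  -0.33159961  0.007     ]
```

```bash
cat >> h.py <<'E'
def pickclip(e,deg,back=.05):
    u=np.array([np.cos(np.radians(deg)),np.sin(np.radians(deg))]); p=e-back*u; q=down(np.radians(deg+90))
    ctrl.gripper_open(); ctrl.move_ptp([p[0],p[1],.12],q)
    r=ctrl.move_linear([p[0],p[1],.0205],.08,stop_force=8); z=ctrl.read_position(); print("stop",r,z)
    ctrl.grab(60); print("gap mm",ctrl.read_finger_gap()*88, ctrl.read_position())
    ctrl.move_linear([p[0],p[1],.20],.15); print("gap",ctrl.read_finger_gap()*88,ctrl.read_time_s())
E
python3 - <<'E'
from h import *
pickclip(np.array([.4156,.3454]),-12.9)
w=cam("wrist","k1");s=cam("side");crop(s,"k2",150,60,130,120,5)
E
```

```text
stop False [0.36717053 0.35682721 0.02095262]
gap mm 21.325224519195373 [0.36685158 0.35657545 0.02047084]
gap 21.313884238409322 47.6333
```

View pics/k1.png

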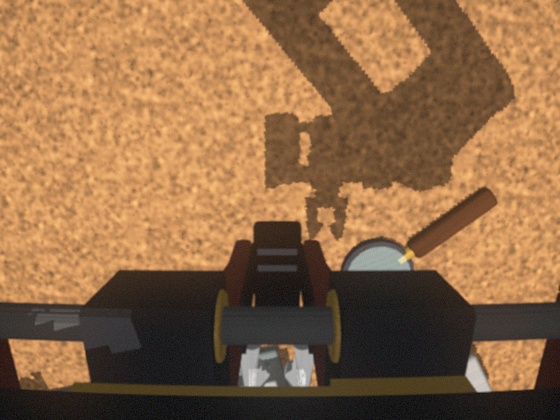

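View pics/k2.png

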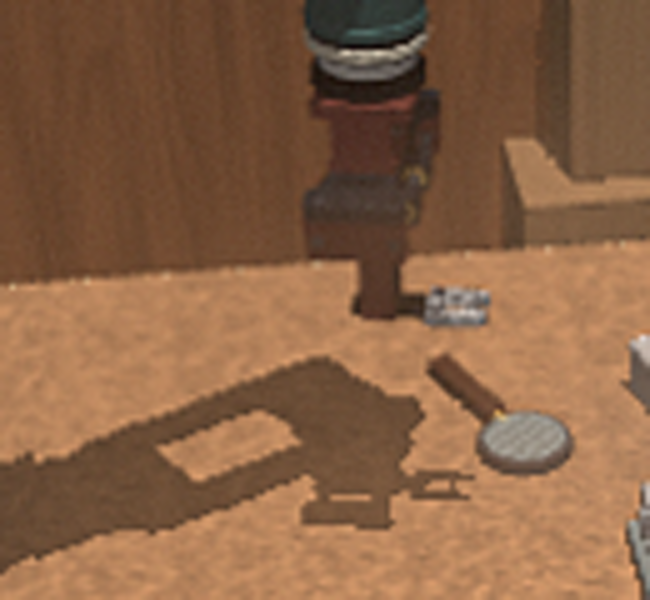

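```bash
cat >> h.py <<'E'
ST={0:np.array([.5353,.1477]),1:np.array([.5401,-.0216])}
ZC=.1505
def standoff(k,d,z=ZC):
    p=ST[k]-EX*(.05+d); return [p[0],p[1],z]
E
python3 - <<'E'
from h import *
q=down(JH)
a=standoff(0,.06,.22); ctrl.move_ptp(a,q); ctrl.move_linear(standoff(0,.06),.12); ctrl.move_linear(standoff(0,.035),.08)
print(ctrl.read_position(),ctrl.read_finger_gap()*88,ctrl.read_time_s())
w=cam("wrist","k3");s=cam("side");crop(s,"k4",220,120,110,100,6);c=cam("top");crop(c,"k5",180,150,120,90,6)
E
```

```text
[0.451001   0.14547692 0.15061489] 21.10777481001412 49.8167
```

View pics/k3.png

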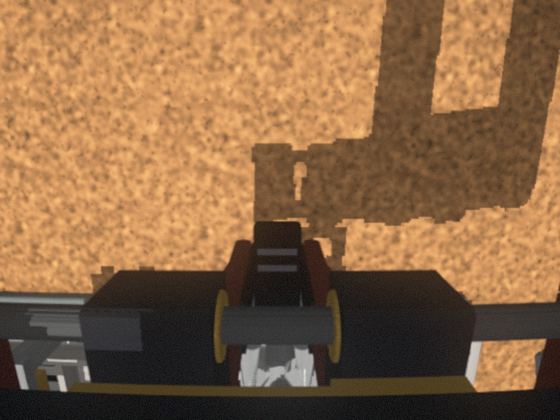

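View pics/k4.png

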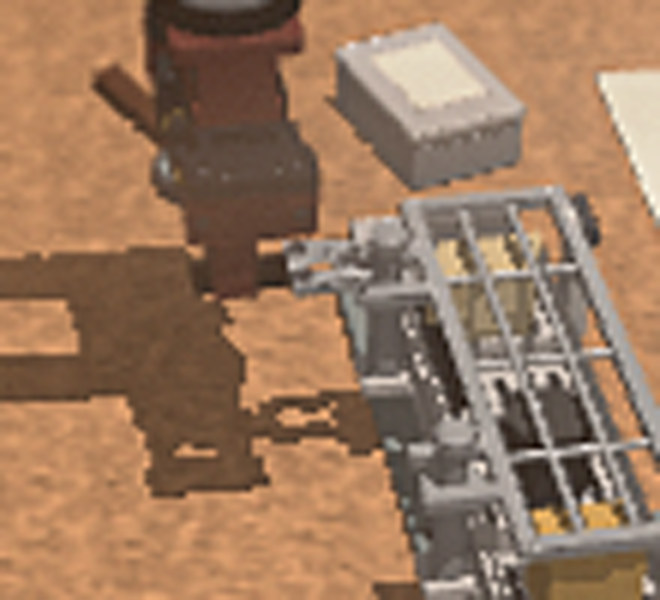

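View pics/k5.png

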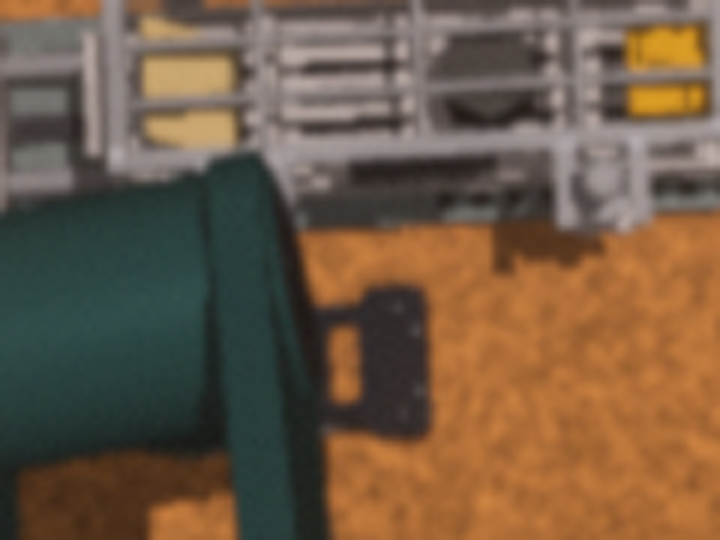

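```bash
python3 - <<'E'
from h import *
for d in [.02,.012,.006,.002,-.001,-.004]:
    r=ctrl.move_linear(standoff(0,d),.025,stop_force=25); print(d,r,np.round(ctrl.read_position(),4),np.round(ctrl.read_contact_force(),1),round(ctrl.read_finger_gap()*88,2))
    if r: break
s=cam("side");crop(s,"k6",220,120,110,100,6);w=cam("wrist","k7");print(ctrl.read_time_s())
E
```

```text
0.02 False [0.4652 0.1459 0.1504] [ 0.1 -0.1 -0.7] 21.48
0.012 False [0.4706 0.1465 0.1497] [-6.1  3.5 -0.5] 21.41
0.006 False [0.4775 0.1466 0.1497] [-2.5  2.8 -1.8] 21.06
0.002 False [0.485  0.1462 0.151 ] [-0.9 -0.8 -0.9] 21.27
-0.001 False [0.4869 0.1464 0.1506] [-0.8  0.5 -1.1] 21.39
-0.004 False [0.4886 0.1464 0.1502] [-2.3 -1.3 -0.2] 20.78
52.5167
```

View pics/k6.png

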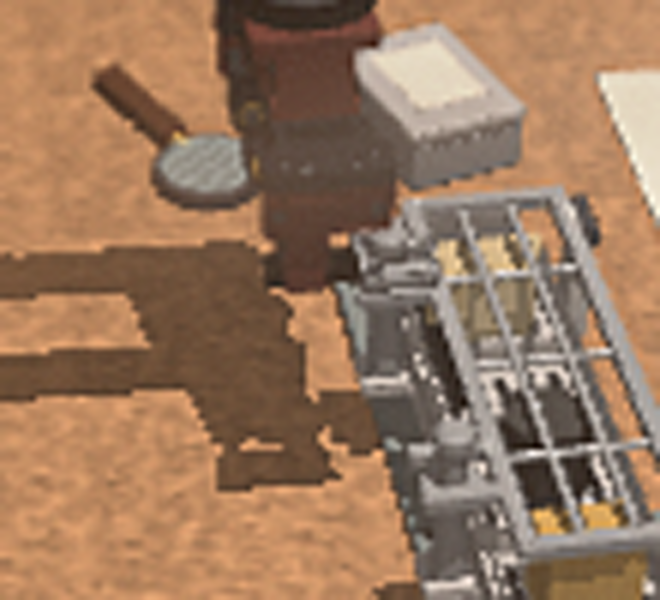

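```bash
python3 - <<'E'
from h import *
r=ctrl.move_linear(standoff(0,-.010),.012,stop_force=15); print(r,np.round(ctrl.read_position(),4),np.round(ctrl.read_contact_force(),1),round(ctrl.read_finger_gap()*88,2))
E
```

```text
True [0.4883 0.1462 0.149 ] [ 0.3  0.1 -1.4] 21.5
```

```bash
python3 - <<'E'
from h import *
import pickle
ctrl.gripper_open(); p=ctrl.read_position(); ctrl.move_linear([p[0],p[1],.24],.15)
s=cam("side");crop(s,"k8",220,120,110,100,6)
ctrl.move_ptp([.56,.11,.27],down(JH)); w=cam("wrist","k9"); crop(w,"k9a",230,60,160,150,5); pickle.dump(w,open("k9.pkl","wb"))
E
```

```text
(no output)
```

View pics/k9a.png

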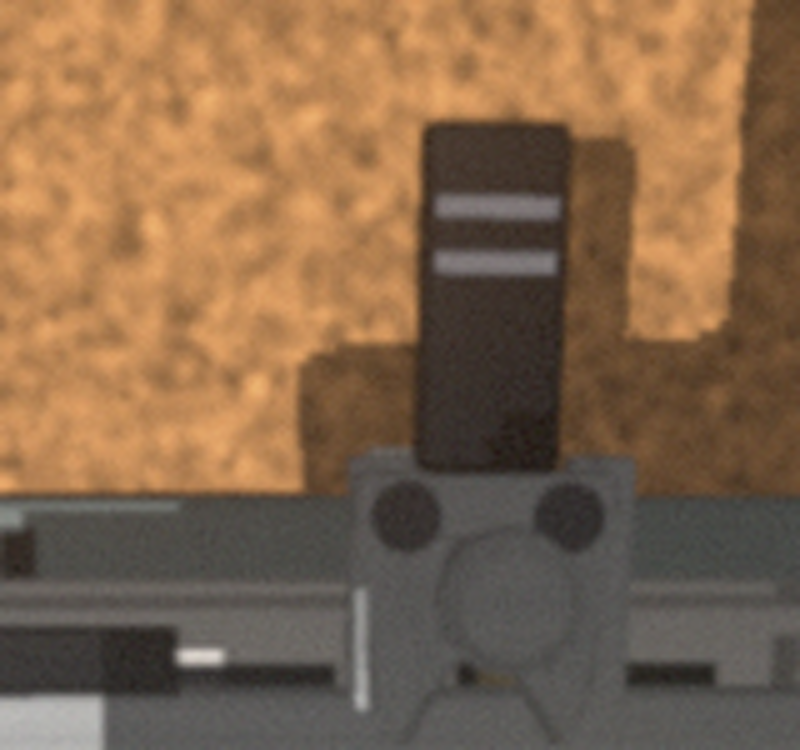

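View pics/k8.png

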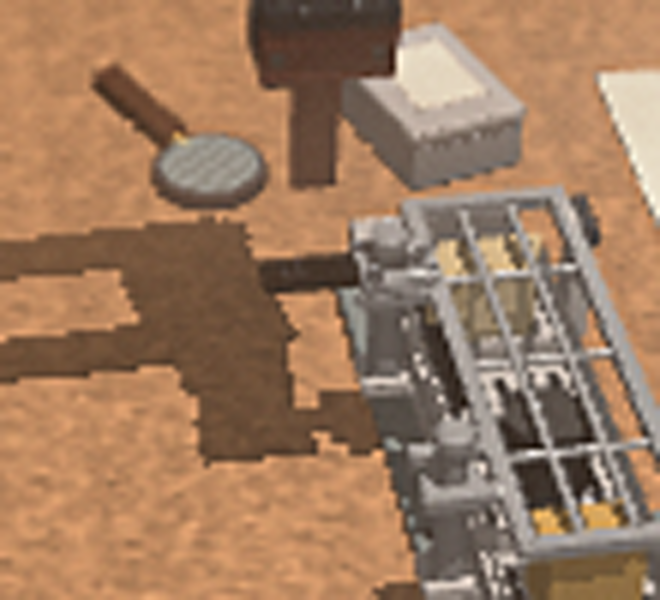

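```bash
python3 - <<'E'
from h import *
import pickle
w=pickle.load(open("k9.pkl","rb"))
P=lambda z,*p:onz(w,[(230+a/5,60+b/5) for a,b in p],z)[:,:2]
t=P(.139,(426,122),(570,124)).mean(0);s=P(.153,(507,597))[0];d=P(.139,(406,515),(569,515)).mean(0)
print(t,s,d,'eye',t+EX*.07,'dots->',d+EX*.0135)
ctrl.move_ptp([.40,-.33,.22],down(np.radians(90))); w=cam("wrist","m1"); crop(w,"m1a",230,90,90,130,4.6);pickle.dump(w,open("m1.pkl","wb"));print(ctrl.read_time_s())
E
```

```text
[0.46842107 0.14500186] [0.53530362 0.14787933] [0.52513912 0.14640911] eye [0.53839865 0.14677318] dots-> [0.5386348  0.14675072]
57.15
```

View pics/m1a.png

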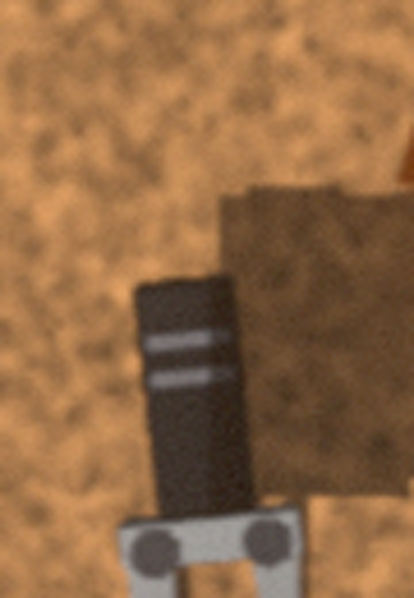

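View pics/m1.png

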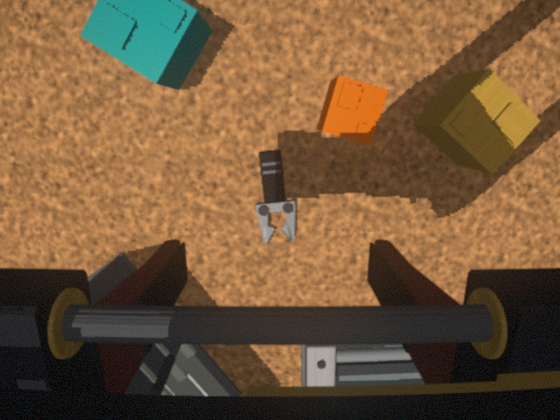

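```bash
python3 - <<'E'
from h import *
import pickle
w=pickle.load(open("m1.pkl","rb"))
G=onz(w,[(230+a/4.6,90+b/4.6) for a,b in [(136,285),(230,275),(120,522),(298,507)]]+[(268,243),(292,240)],.009)
print(np.round(G[:,:2],4).tolist())
a=G[2:4].mean(0)-G[:2].mean(0);b=G[4:6].mean(0)-G[:2].mean(0)
print(np.degrees(np.arctan2(a[1],a[0])),np.degrees(np.arctan2(b[1],b[0])),np.hypot(*a[:2]),np.hypot(*b[:2]))
u=b/np.linalg.norm(b);e=G[:2].mean(0)+.07*u;print('eye',e)
print('orange base/top',np.round(onz(w,[(320,136),(372,143)],.0),3).tolist(),np.round(onz(w,[(372,143),(325,132)],.045),3).tolist())
print('cabinet edge',np.round(onz(w,[(123,255)],.17),3).tolist(),np.round(onz(w,[(123,255)],.0),3).tolist())
n=np.array([-u[1],u[0]]);
for bk in (.04,.05):
  p=e[:2]-bk*u[:2]; print(bk,p,'fingers',p+.0575*n,p-.0575*n)
E
```

```text
[[0.3659, -0.3467], [0.3638, -0.3268], [0.4173, -0.3508], [0.414, -0.312], [0.4593, -0.3391], [0.456, -0.3144]]
6.028228429216075 6.147663245695017 0.051070721693127485 0.09334194127744477
eye [ 0.4344602 -0.3292387  0.009    ]
orange base/top [[0.351, -0.287, 0.0], [0.358, -0.235, 0.0]] [[0.355, -0.247, 0.045], [0.345, -0.288, 0.045]]
cabinet edge [[0.41, -0.418, 0.17]] [[0.477, -0.497, 0.0]]
0.04 [ 0.39469023 -0.33352235] fingers [ 0.38853249 -0.27635302] [ 0.40084797 -0.39069167]
0.05 [ 0.38474774 -0.33459326] fingers [ 0.37858999 -0.27742393] [ 0.39090548 -0.39176259]
```

```bash
python3 - <<'E'
from h import *
import pickle
c,s=pickle.load(open("g3.pkl","rb"))
crop(c,"m2",340,90,170,160,4.5)
print(np.round(onz(c,[(397,148),(447,107),(495,160),(447,195),(430,200)],.17),3).tolist(),ctrl.read_time_s())
E
```

```text
[[0.615, -0.348, 0.17], [0.728, -0.495, 0.17], [0.575, -0.622, 0.17], [0.481, -0.48, 0.17], [0.468, -0.432, 0.17]] 57.15
```

View pics/m2.png

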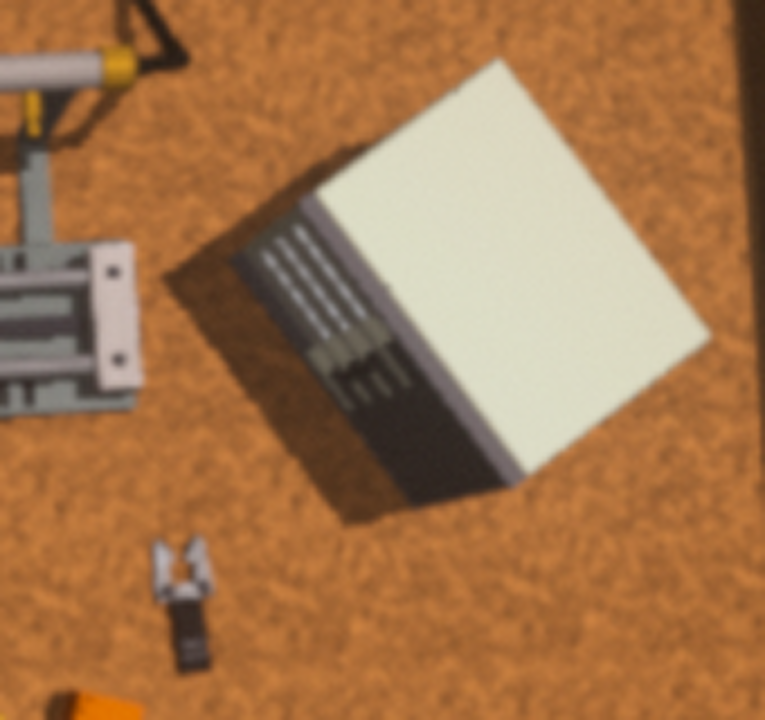

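```bash
python3 - <<'E'
from h import *
pickclip(np.array([.4345,-.3292]),6.1)
w=cam("wrist","m3")
E
```

```text
stop False [ 0.38506096 -0.33481345  0.02092139]
gap mm 21.46464499802845 [ 0.38477969 -0.33450818  0.0204736 ]
gap 21.207078453731576 61.6333
```

View pics/m3.png

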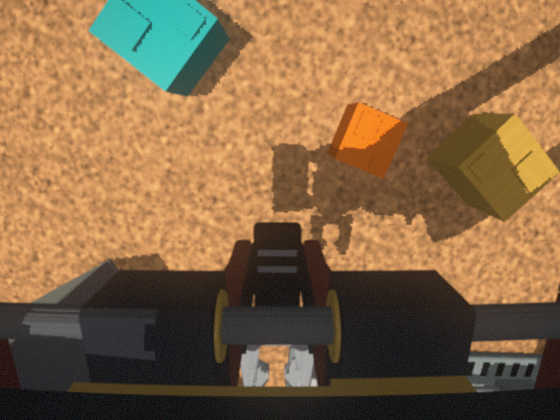

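```bash
python3 - <<'E'
from h import *
q=down(JH)
a=standoff(1,.06,.22); ctrl.move_ptp(a,q); ctrl.move_linear(standoff(1,.06),.12); ctrl.move_linear(standoff(1,.035),.08)
print(ctrl.read_position(),ctrl.read_finger_gap()*88,ctrl.read_time_s())
w=cam("wrist","m4");s=cam("side");crop(s,"m5",220,140,110,100,6)
E
```

```text
[ 0.45576595 -0.02368722  0.15062292] 21.6551680220443 64.0833
```

View pics/m4.png

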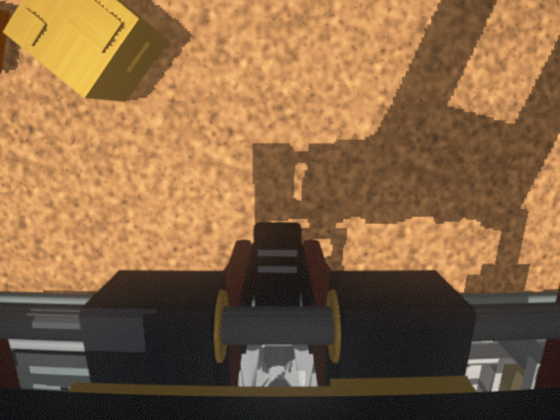

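View pics/m5.png

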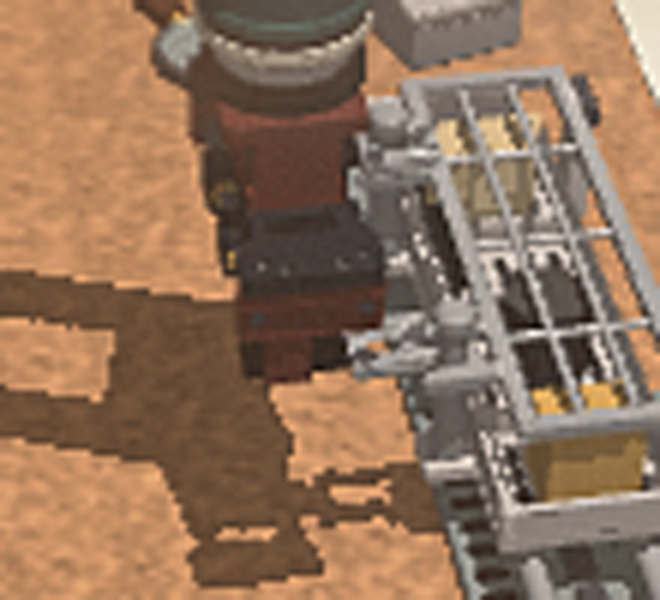

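```bash
python3 - <<'E'
from h import *
import pickle
for d in [.02,.015,.011,.007,.003,.0,-.003,-.006,-.009]:
    r=ctrl.move_linear(standoff(1,d),.02,stop_force=20); print(d,r,np.round(ctrl.read_position(),4),np.round(ctrl.read_contact_force(),1),round(ctrl.read_finger_gap()*88,2))
    if r: break
E
```

```text
0.02 False [ 0.47   -0.0234  0.1505] [-0.2  0.  -1.8] 21.14
0.015 False [ 0.4739 -0.0228  0.1501] [-4.1  2.  -0.4] 21.43
0.011 False [ 0.4756 -0.0226  0.1495] [-8.4  1.3 -0.9] 21.54
0.007 False [ 0.4826 -0.0229  0.1501] [-1.8  1.5 -1.9] 21.29
0.003 False [ 0.4885 -0.0234  0.151 ] [-0.5  0.2 -0.9] 21.38
0.0 False [ 0.4904 -0.0229  0.1506] [-1.  -0.5 -0.8] 21.3
-0.003 False [ 0.4925 -0.0227  0.1503] [-3.9 -0.2 -0.8] 21.08
-0.006 False [ 0.4927 -0.0226  0.1498] [-9.5 -1.9  2.9] 21.71
-0.009 False [ 0.493  -0.0225  0.1494] [-15.4  -2.4   8.8] 21.54
```

```bash
python3 - <<'E'
from h import *
import pickle
ctrl.move_linear(standoff(1,-.003),.02); print(ctrl.read_contact_force())
ctrl.gripper_open(); p=ctrl.read_position(); ctrl.move_linear([p[0],p[1],.24],.15)
ctrl.move_ptp([.56,.06,.29],down(JH)); w=cam("wrist","n1"); crop(w,"n1a",90,60,370,190,2.1); crop(w,"n1b",120,90,110,120,6); pickle.dump(w,open("n1.pkl","wb"));print(ctrl.read_time_s())
E
```

```text
[-3.43681719  0.05026126 -1.45358255]
70.6333
```

View pics/n1a.png

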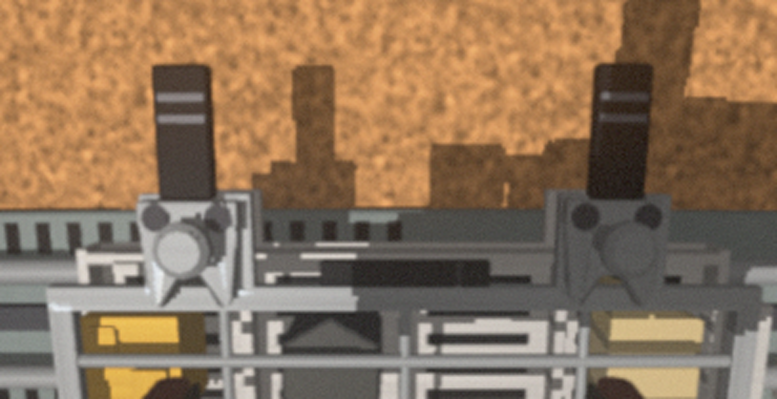

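View pics/n1b.png

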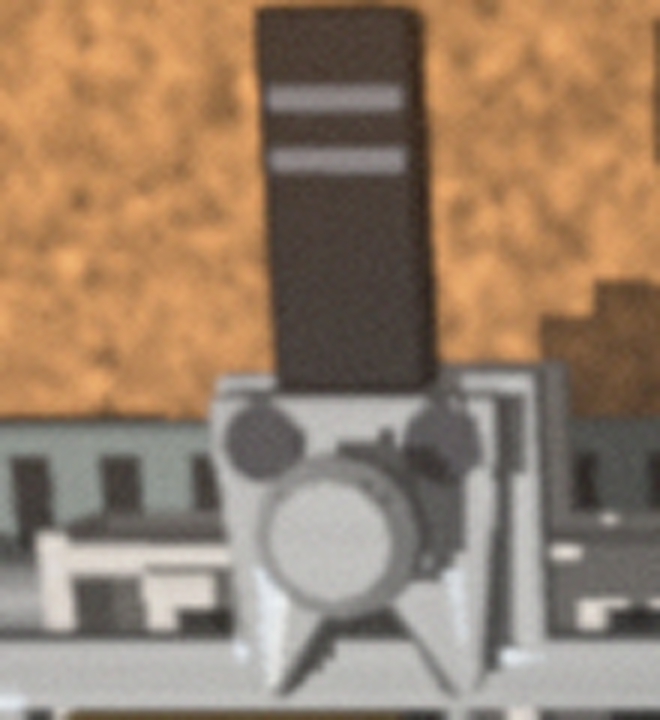

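```bash
python3 - <<'E'
from h import *
import pickle
ctrl.move_ptp([.60,.25,.28],down(JH)); w=cam("wrist","o1"); crop(w,"o1a",170,80,210,180,3.7); pickle.dump(w,open("o1.pkl","wb"));print(ctrl.read_time_s())
E
```

```text
71.4833
```

View pics/o1a.png

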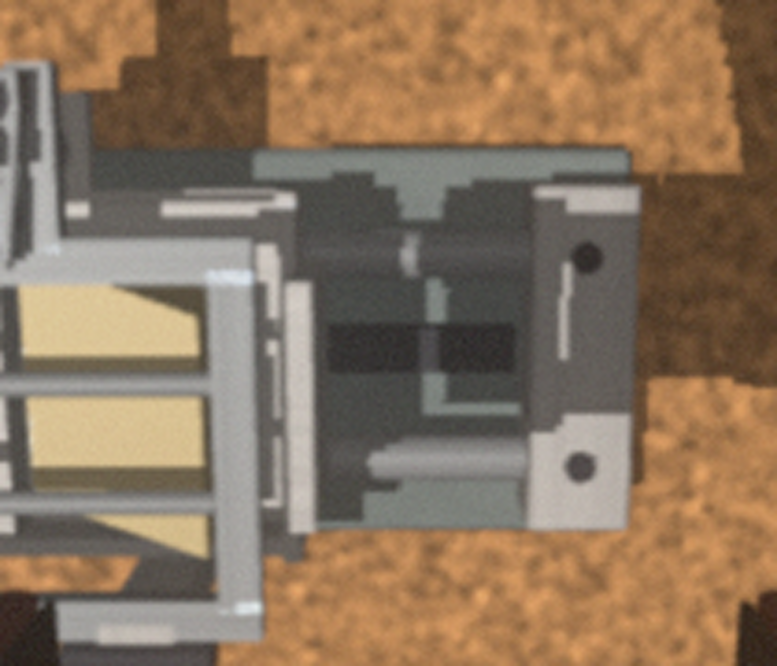

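```bash
python3 - <<'E'
from h import *
import pickle
w=pickle.load(open("o1.pkl","rb"))
P=lambda z,*p:np.round(onz(w,[(170+a/3.7,80+b/3.7) for a,b in p],z)[:,:2],4).tolist()
print('plate outer',P(.113,(316,285),(316,530)),'block top edge z?',P(.05,(533,190),(527,527)),P(.07,(533,190),(527,527)),P(.05,(640,190)))
print('tray end',P(.078,(297,195)))
E
```

```text
plate outer [[0.5653, 0.2285], [0.624, 0.229]] block top edge z? [[0.5447, 0.2837], [0.6403, 0.2865]] [[0.544, 0.2818], [0.6345, 0.2843]] [[0.5439, 0.313]]
tray end [[0.5464, 0.2214]]
```

```bash
python3 - <<'E'
from h import *
q=down(JH)
c0=np.array([.5945,.2285]); Z=.110
def P(s): p=c0+EY*(.0135-s); return [p[0],p[1],Z]
ctrl.grab(10)
a=P(-.03); ctrl.move_ptp([a[0],a[1],.25],q); ctrl.move_linear(a,.12,stop_force=10)
r=ctrl.move_linear(P(-.004),.04,stop_force=10);print(r,ctrl.read_contact_force())
for s in [-.001,.002,.005,.008,.011,.014,.017,.02,.03,.05]:
    r=ctrl.move_linear(P(s),.03,stop_force=25); print(s,r,np.round(ctrl.read_position(),4),np.round(ctrl.read_contact_force(),1))
    if r: break
print(ctrl.read_time_s())
E
```

```text
False [-0.59941467  1.40776318  0.47376056]
-0.001 False [0.5941 0.243  0.11  ] [-0.3  0.  -0.4]
0.002 False [0.5942 0.2398 0.11  ] [-0.   0.4 -0.2]
0.005 False [0.5943 0.2368 0.11  ] [-0.6  0.2  0.3]
0.008 False [0.5944 0.234  0.11  ] [-0.   1.4 -0.8]
0.011 False [0.5945 0.2311 0.11  ] [-0.1  1.9  0.4]
0.014 False [0.5945 0.2279 0.11  ] [ 0.2  2.3 -1.2]
0.017 False [0.5946 0.2248 0.11  ] [-0.2  2.7  0.7]
0.02 False [0.5947 0.2217 0.11  ] [-0.3  1.6  0.3]
0.03 False [0.595 0.212 0.11 ] [-0.3  3.2 -0.5]
0.05 False [0.5955 0.1923 0.11  ] [ 0.2  5.1 -0.5]
78.5167
```

```bash
python3 - <<'E'
from h import *
import pickle
c0=np.array([.5945,.2285]); Z=.110
def P(s): p=c0+EY*(.0135-s); return [p[0],p[1],Z]
r=ctrl.move_linear(P(.165),.06,stop_force=25); print(r,ctrl.read_position(),ctrl.read_contact_force())
c=cam("top");crop(c,"q1",200,110,190,120,4); pickle.dump(c,open("q1.pkl","wb"));print(ctrl.read_time_s())
E
```

```text
False [0.59844763 0.08001157 0.11007307] [ 1.40041984 14.32184276 -1.85722518]
80.6333
```

View pics/q1.png

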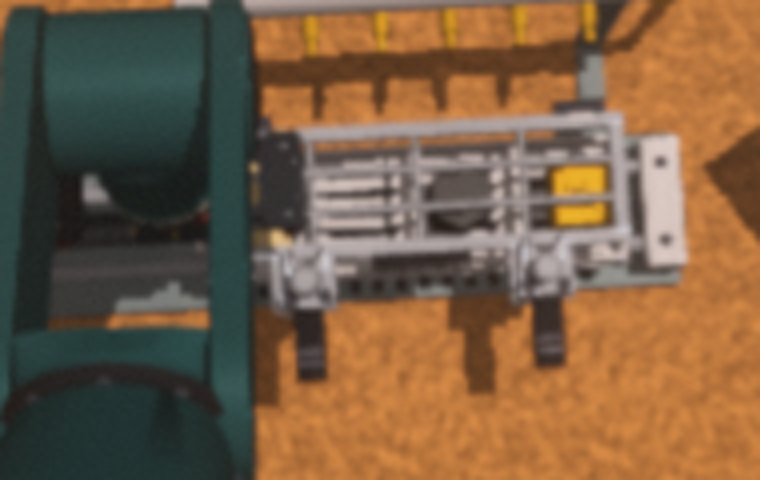

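```bash
python3 - <<'E'
from h import *
import pickle
c=pickle.load(open("q1.pkl","rb"))
a=onz(c,[(200+548/4,110+268/4),(200+305/4,110+285/4)],.153)[:,:2]; print(a, a-np.array([[.5398,-.0222],[.5343,.1472]]))
for i in range(5): ctrl.wait(.2); print(np.round(ctrl.read_contact_force(),1),np.round(ctrl.read_position(),4))
s=cam("side","q2"); w=cam("wrist","q3"); c=cam("top"); crop(c,"q4",320,140,60,50,12)
E
```

```text
[[ 0.54132532 -0.18025945]
 [ 0.5342102  -0.01056884]] [[ 1.52531573e-03 -1.58059450e-01]
 [-8.98005116e-05 -1.57768840e-01]]
[ 1.4 15.8 -0.9] [0.5985 0.08   0.1101]
[ 1.4 15.5 -1.5] [0.5984 0.08   0.1101]
[ 1.2 14.7 -1.2] [0.5984 0.08   0.1101]
[ 1.7 14.9 -1.4] [0.5984 0.08   0.11  ]
[ 0.4 14.9 -1.9] [0.5985 0.08   0.1101]
```

View pics/q2.png

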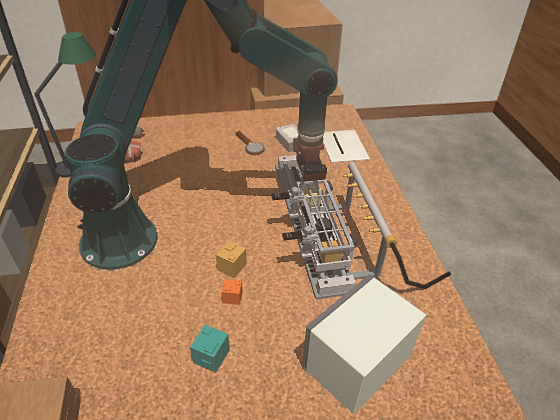

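View pics/q3.png

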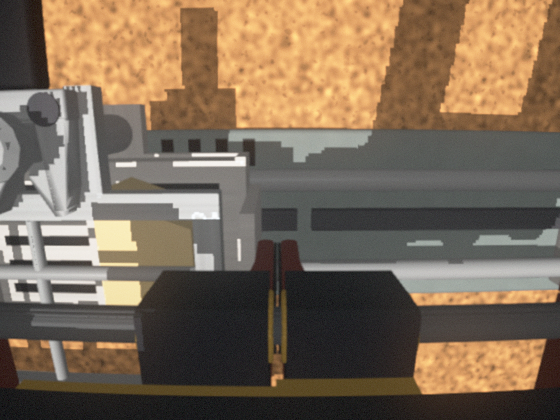

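View pics/q4.png

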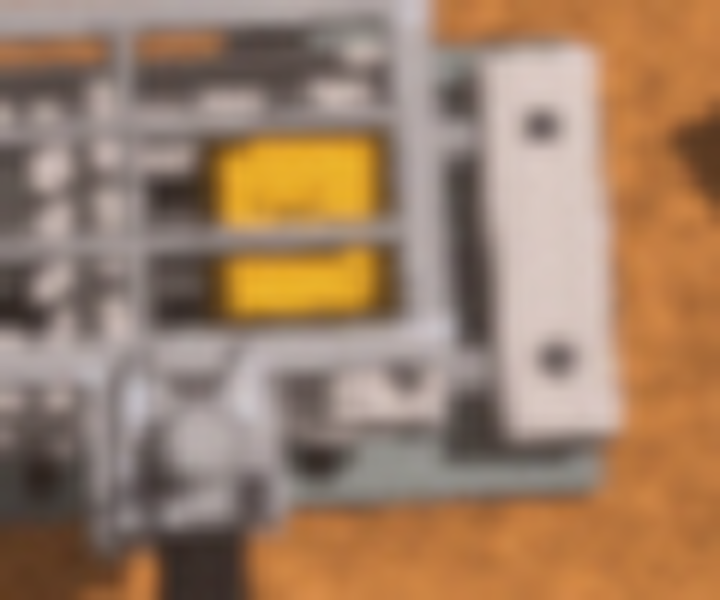

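```bash
python3 - <<'E'
from h import *
import pickle
print(ctrl.read_moment())
s=cam("side"); crop(s,"r1",270,165,120,140,4.2); c=cam("top"); crop(c,"r2",270,100,120,100,6.5)
pickle.dump((c,s),open("r.pkl","wb"))
E
```

```text
[ 2.50101994 -0.22898914  0.08055074]
```

View pics/r1.png

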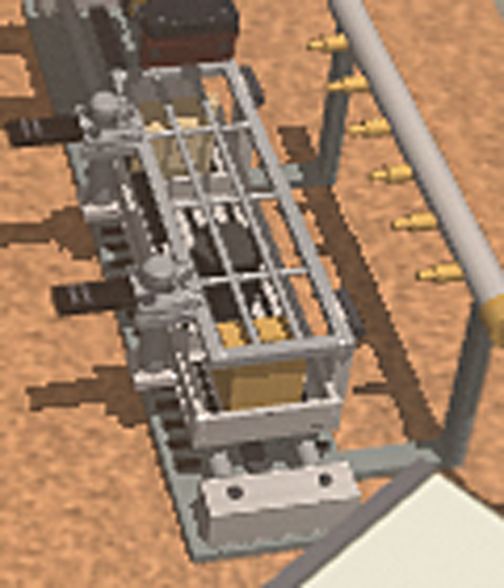

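View pics/r2.png

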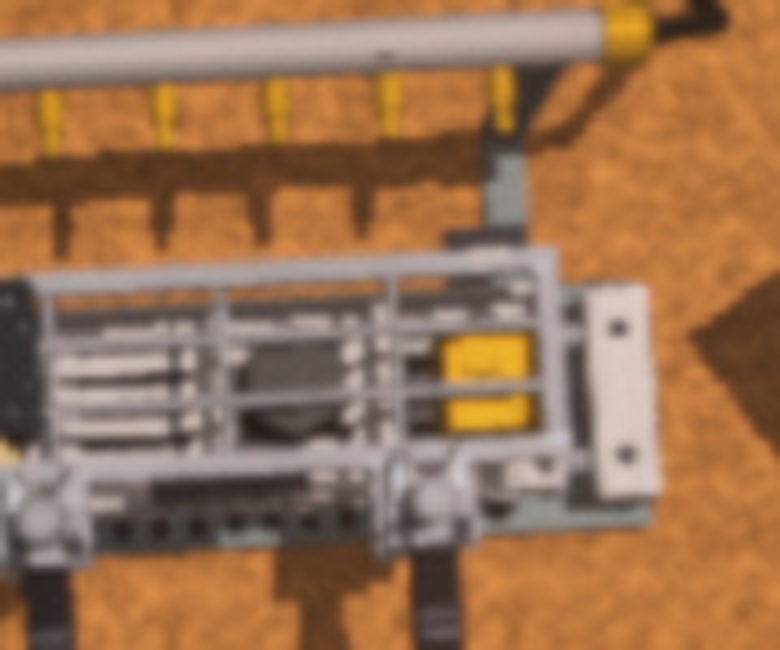

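```bash
python3 - <<'E'
from h import *
import pickle
c,s=pickle.load(open("r.pkl","rb"))
q=lambda z,a,b:np.round(onz(c,[(270+a/6.5,100+b/6.5)],z)[0],4)
print('tray end',q(.078,563,490),'frame end',q(.126,568,455),'block in',q(.055,590,400),'block out bottom',q(.0,650,520))
S=lambda z,a,b:np.round(onz(s,[(270+a/4.2,165+b/4.2)],z)[0],4)
print('side: tray end top L',S(.078,190,420),'R',S(.078,340,402),'R bottom',S(.06,335,432),'block top near',S(.055,205,490),S(.055,200,510))
E
```

```text
tray end [ 0.5545 -0.2493  0.078 ] frame end [ 0.5634 -0.2432  0.126 ] block in [ 0.5995 -0.268   0.055 ] block out bottom [ 0.5494 -0.3055  0.    ]
side: tray end top L [ 0.5557 -0.2454  0.078 ] R [ 0.6553 -0.244   0.078 ] R bottom [ 0.6516 -0.2534  0.06  ] block top near [ 0.5584 -0.2849  0.055 ] [ 0.5517 -0.3003  0.055 ]
```

```bash
python3 - <<'E'
from h import *
import pickle
c,s=pickle.load(open("r.pkl","rb"))
t=lambda a,b:(270+a/6.5,100+b/6.5); u=lambda a,b:(270+a/4.2,165+b/4.2)
print('screw far',tri([c,s],[t(618,327),u(325,480)]),'near',tri([c,s],[t(627,455),u(235,492)]))
print('tray corner near',tri([c,s],[t(563,490),u(190,420)]))
print('nozzle tip',tri([c,s],[t(503,130),u(418,270)]))
for a in (0.025,np.pi+.025): print(a,kin.solve_ik([.59,-.275,.09],down(a)))
p=ctrl.read_position(); print(p)
E
```

```text
screw far [ 0.63612732 -0.28394354  0.05010682] near [ 0.57603668 -0.28547543  0.05031868]
tray corner near [ 0.5543616  -0.24866803  0.08169236]
nozzle tip [ 0.70206886 -0.21489975  0.16173117]
0.025 [-5.42208433e-01  5.85265301e-01  1.53958276e+00 -4.44089210e-16
  1.01674459e+00 -5.67208433e-01]
3.166592653589793 [-5.42208433e-01  5.85265301e-01  1.53958276e+00 -4.44089210e-16
  1.01674459e+00  2.57438422e+00]
[0.59842797 0.08001783 0.11006235]
```

```bash
python3 - <<'E'
from h import *
import pickle
p=ctrl.read_position(); ctrl.move_linear([p[0],p[1]+.03,p[2]],.08); ctrl.wait(.1)
s=cam("side"); crop(s,"r3",270,165,120,140,4.2)
ctrl.move_linear([p[0],p[1]+.03,.28],.2)
q=down(np.radians(1.45)); ctrl.move_ptp([.588,-.277,.28],q)
c=cam("top"); crop(c,"r4",270,100,120,100,6.5)
ctrl.move_linear([.588,-.277,.085],.12,stop_force=10)
print(ctrl.read_position(),ctrl.read_contact_force(),ctrl.read_time_s())
c=cam("top"); crop(c,"r5",200,110,190,120,4)
E
```

```text
[ 0.58848481 -0.27729601  0.08575553] [0.34604747 0.18180813 0.07099618] 86.8583
```

View pics/r3.png

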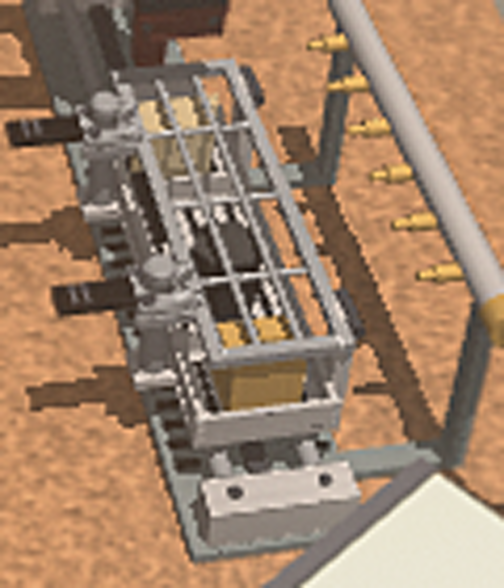

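View pics/r5.png

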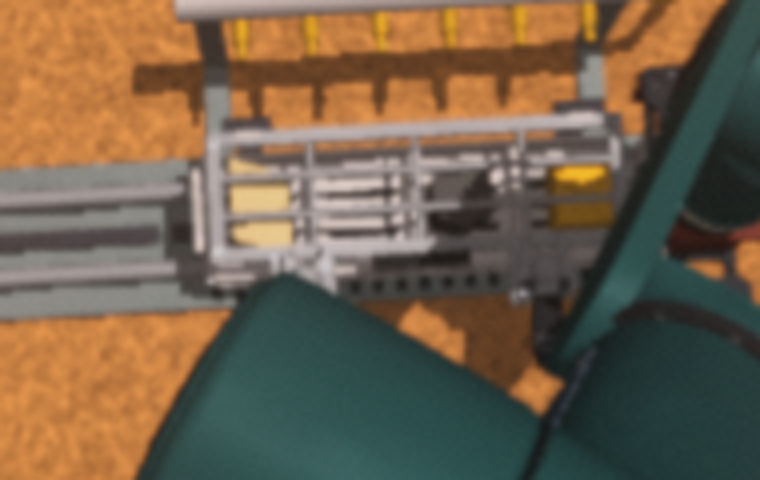

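```bash
python3 - <<'E'
from h import *
ims=[]
y=-.268
for i in range(14):
    r=ctrl.move_linear([.588,y,.085],.02,stop_force=15)
    f=np.mean([ctrl.read_contact_force() for _ in range(5)],axis=0)
    print(round(y,4),r,np.round(ctrl.read_position(),4)[1],np.round(f,1))
    if r: break
    if f[1]<-2.0: print("contact"); 
    y+=.0012
c=cam("top"); crop(c,"r6",200,110,190,120,4);print(ctrl.read_time_s())
E
```

```text
-0.268 False -0.2679 [-0.5 -0.3  0.2]
-0.2668 False -0.2668 [ 0.1 -0.   0.6]
-0.2656 False -0.2656 [ 0.2 -0.5 -0.1]
-0.2644 False -0.2643 [-0.1  0.6 -0.4]
-0.2632 False -0.2631 [-0.4  0.2 -0.3]
-0.262 False -0.2619 [-0.3 -0.4 -0.6]
-0.2608 False -0.2607 [ 0.   0.3 -0. ]
-0.2596 False -0.2595 [-0.  -0.2  0.2]
-0.2584 False -0.2588 [-0.2 -2.5 -0.1]
contact
-0.2572 False -0.2579 [-0.8 -3.8 -2.2]
contact
-0.256 False -0.2566 [-1.3 -5.  -1.3]
contact
-0.2548 False -0.2554 [-1.  -4.4 -0.6]
contact
-0.2536 False -0.2537 [-0.5 -3.6  0.1]
contact
-0.2524 False -0.2519 [-0.5 -2.2 -0.1]
contact
90.8083
```

View pics/r6.png

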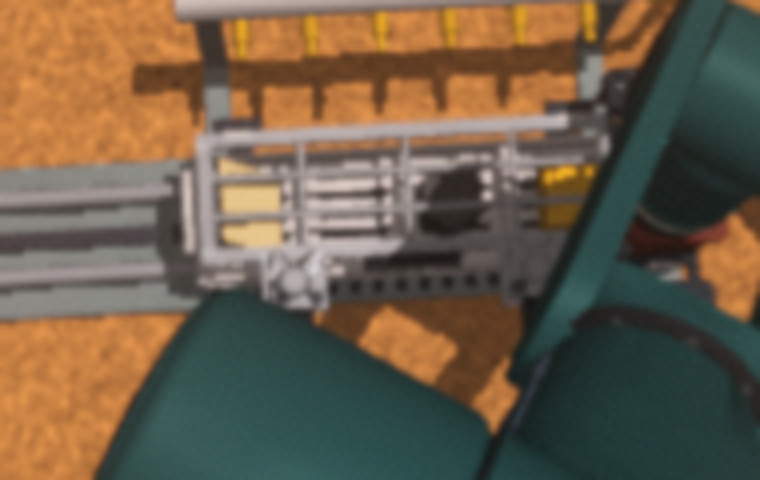

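```bash
python3 - <<'E'
from h import *
y=-.2518
for i in range(7):
    r=ctrl.move_linear([.588,y,.085],.015,stop_force=9)
    f=np.mean([ctrl.read_contact_force() for _ in range(8)],axis=0)
    print(round(y,4),r,np.round(ctrl.read_position(),4)[1],np.round(f,1))
    if r or f[1]<-5.5: break
    y+=.0007
c=cam("top"); crop(c,"r7",200,110,190,120,4);print(ctrl.read_time_s())
E
```

```text
-0.2518 False -0.2515 [-1.1 -2.6  1. ]
-0.2511 False -0.2508 [-1.1 -0.4  0.8]
-0.2504 False -0.2499 [0.1 0.4 0.3]
-0.2497 False -0.2496 [ 0.5 -0.9 -0.4]
-0.249 False -0.2491 [ 0.5 -1.9 -1.5]
-0.2483 False -0.2486 [-0.8 -3.2 -2.8]
-0.2476 False -0.2481 [ 0.3 -4.7 -2. ]
92.6083
```

```bash
python3 - <<'E'
from h import *
import pickle
ctrl.move_linear([.588,-.272,.085],.05); ctrl.move_linear([.588,-.272,.29],.15)
ctrl.gripper_open()
ctrl.move_ptp([.57,-.10,.30],down(JH)); w=cam("wrist","v1"); crop(w,"v1a",60,50,430,200,1.85)
ctrl.move_ptp([.35,.35,.35],down(JH)); c=cam("top"); s=cam("side"); crop(c,"v2",200,110,190,120,4);crop(s,"v3",270,165,120,140,4.2)
cv2.imwrite("pics/v4.png",c["image"][:,:,::-1])
a=onz(c,[(337,177)],.153);print(ctrl.read_time_s());pickle.dump((c,s,w),open("v.pkl","wb"))
E
```

```text
99.3167
```

View pics/v1a.png

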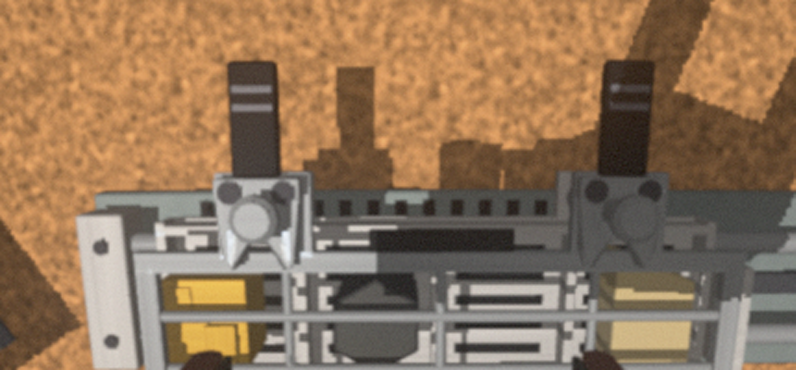

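View pics/v2.png

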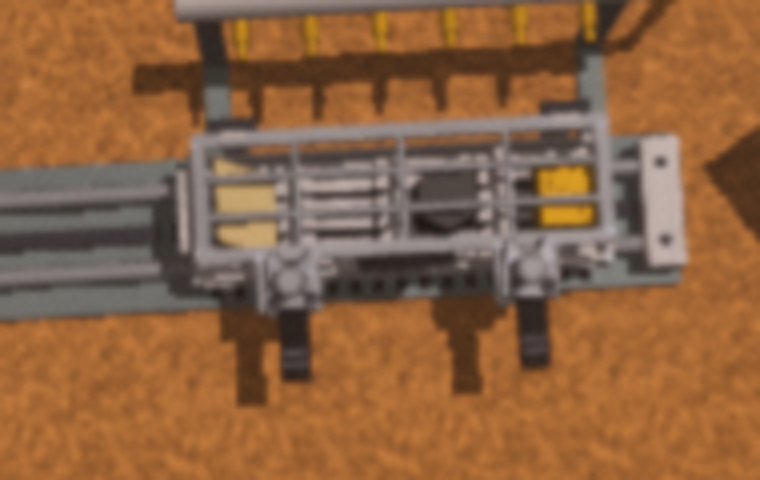

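View pics/v4.png

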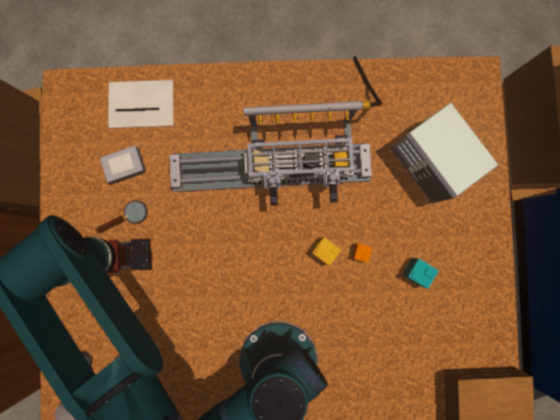

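```bash
python3 - <<'E'
from h import *
ctrl.job_done(); print(ctrl.read_time_s())
E
```

```text
the job is handed in; nothing more can be done
the job is handed in; nothing more can be done
```

I loaded the three specimens that were on the bench, locked the frame with both clips, moved the carrier to the air-blast station and handed the job in. I got no verdict. The clock read 99.3 s at my last reading, just before hand-in.

**Specimens:** Pyrite is in bay 3, basalt in bay 2 and calcite in bay 0. I found no gypsum in any picture. The pyrite is the smaller of the two yellow cubes: the grip measured 44 mm across it, and the orange and turquoise cubes were left alone.

**Last checks:**
- **Frame and specimens:** The final pictures show the frame shut and all three specimens in their bays.
- **Clips:** Each push showed the snap and then the bow hitting the neck. I measured the eye of the clip on stud 0 about 3 mm past the stud's axis, with about 2 mm of uncertainty and a limit of 5 mm. The clip on stud 1 I judged by eye only.
- **Carrier:** It moved back 10 mm from the end stop by picture, which puts it at about 0.180 m. The push force fell to zero and rose again there, as it would at the detent.
- **Bystanders:** The tin box and hand lens are where they started.

**What did not go as expected:**
- **Start position:** The carrier seems to have started about 30 to 40 mm off the loading detent. It moved about 9 mm towards the loading end while I was placing specimens.
- **Overshoot:** Because of that, my first push ran through the air-blast detent to the end stop at about 15 N. I then pushed the carrier back into the detent from the other end.
- **Knocked clip:** The clip on the air-blast side had been knocked aside, so I measured it again before picking it up.

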